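# Assemble the balm mould with tapered core pins

## Task

Get the balm mould ready: stand every jar left on the mould base upright, side by side, in the small steel tray, then lower the mould plate over the base's two locating pins until it lies flush. After that, put every tapered core pin from the rack into a socket of its own in the plate and tap or press each one down firmly until its collar sits home on the socket's rim, so that the taper alone holds it; leave the pump bottle, the beaker and the loose cap where they are.

Things in the scene. Friction and masses are not known exactly. Their poses are not given: they have to be found in the camera images.
- base_top (a point): mould base, fixed: dark steel block 170 (x) x 230 (y) x 30 mm; this point is the centre of its flat top, z up. Two upright locating pins of 14 mm diameter with coned tips stand 28 mm above the top on its y axis, 92 mm either side of the centre
- plate_foot (a point): mould plate, loose, 0.6 to 0.9 kg, aluminium: 140 (x) x 220 (y) x 10 mm with two through holes of 18 mm diameter on its y axis, 92 mm either side of the centre, for the locating pins; fits either way round. This point is the centre of its underside, z up, x and y along its sides
- plate_grip (a point): centre of the mould plate's white grip, a bar 20 mm thick in the plate's x, 60 mm long in y and 34 mm high, centred 95 mm above the plate's underside (its top is at 112 mm); below it a narrower stem runs down to the plate
- socket0 (a point): mould plate's tapered socket 0: centre of the rim of an upright round boss 44 mm across whose top is 60 mm above the plate's underside; the bore is 26 mm wide at the rim and tapers to match the core pins, 3.5 degrees a side, 50 mm deep (the sockets are at -44, -46 mm in the plate's x, y)
- socket1 (a point): mould plate's tapered socket 1: centre of the rim of an upright round boss 44 mm across whose top is 60 mm above the plate's underside; the bore is 26 mm wide at the rim and tapers to match the core pins, 3.5 degrees a side, 50 mm deep (the sockets are at -44, +46 mm in the plate's x, y)
- socket2 (a point): mould plate's tapered socket 2: centre of the rim of an upright round boss 44 mm across whose top is 60 mm above the plate's underside; the bore is 26 mm wide at the rim and tapers to match the core pins, 3.5 degrees a side, 50 mm deep (the sockets are at +44, -46 mm in the plate's x, y)
- socket3 (a point): mould plate's tapered socket 3: centre of the rim of an upright round boss 44 mm across whose top is 60 mm above the plate's underside; the bore is 26 mm wide at the rim and tapers to match the core pins, 3.5 degrees a side, 50 mm deep (the sockets are at +44, +46 mm in the plate's x, y)
- core0_mid (a point): grey plastic core pin (3 or 4 alike, in the rack), 92 mm, 0.06 to 0.09 kg; point on its axis at half length, under the collar; z to the head. Above: collar 40 mm dia. x 6, square head 25 x 25 x 40 to grip, flats along x, y. Below: shank 46 long, 27 mm dia. at collar, tapering 3.5 deg a side, tip coned to 16. Set in lightly, its collar stands 4 to 6 mm off the rim; 10 to 18 N of push wedges it home (point at socket point), to stay
- core1_mid (a point): grey plastic core pin (3 or 4 alike, in the rack), 92 mm, 0.06 to 0.09 kg; point on its axis at half length, under the collar; z to the head. Above: collar 40 mm dia. x 6, square head 25 x 25 x 40 to grip, flats along x, y. Below: shank 46 long, 27 mm dia. at collar, tapering 3.5 deg a side, tip coned to 16. Set in lightly, its collar stands 4 to 6 mm off the rim; 10 to 18 N of push wedges it home (point at socket point), to stay
- core2_mid (a point): grey plastic core pin (3 or 4 alike, in the rack), 92 mm, 0.06 to 0.09 kg; point on its axis at half length, under the collar; z to the head. Above: collar 40 mm dia. x 6, square head 25 x 25 x 40 to grip, flats along x, y. Below: shank 46 long, 27 mm dia. at collar, tapering 3.5 deg a side, tip coned to 16. Set in lightly, its collar stands 4 to 6 mm off the rim; 10 to 18 N of push wedges it home (point at socket point), to stay
- core3_mid (a point): grey plastic core pin (3 or 4 alike, in the rack), 92 mm, 0.06 to 0.09 kg; point on its axis at half length, under the collar; z to the head. Above: collar 40 mm dia. x 6, square head 25 x 25 x 40 to grip, flats along x, y. Below: shank 46 long, 27 mm dia. at collar, tapering 3.5 deg a side, tip coned to 16. Set in lightly, its collar stands 4 to 6 mm off the rim; 10 to 18 N of push wedges it home (point at socket point), to stay
- rack: plain wooden rack, fixed, 160 x 160 x 55 mm high, origin under its centre; four square through holes 30 mm wide at +-40, +-40 mm in its x, y. The pins hang in them with the collars on the rack's top
- jar0_mid (a point): closed white plastic screw-cap jar (1 or 2 alike, standing on the mould base at the start), 52 mm diameter, 52 mm high, 0.09 kg; this point is its centre, z up
- jar1_mid (a point): closed white plastic screw-cap jar (1 or 2 alike, standing on the mould base at the start), 52 mm diameter, 52 mm high, 0.09 kg; this point is its centre, z up
- tray_in (a point): small open steel tray, fixed, 120 (x) x 150 (y) mm outside, 18 mm high, 3 mm walls; this point is the centre of its inner floor
- sprayer: bystander: white pump bottle 40 mm diameter, 143 mm high, origin under its centre
- beaker: bystander: steel beaker 84 mm across, 95 mm high, origin under its centre
- cap: bystander: loose white jar cap 58 mm across, 16 mm high, lying on the bench, origin under its centre
Things that resemble listed ones, but are neither listed nor needed, are in the scene too. Leave any red look-alike of the part that bears core1_mid alone.

How it is judged:
On the way:
1. the mould plate lies flush on the base, over the locating pins, while its sockets are still empty (horizontal distance between plate_foot and base_top below 0.004 m and z of plate_foot in the frame of base_top between -0.003 and 0.002 m and angle between the z axis of plate_foot and the z axis of base_top, either way round below 0.02 rad and angle between the x axis of plate_foot and the x axis of base_top, either way round below 0.06 rad and distance between each of core0_mid, core1_mid, core2_mid, core3_mid and plate_grip above 0.12 m), for 0.2 s.
At the end, for the whole second after the job is handed in: The plate is flush on the base (within 2 mm in height, 4 mm sideways); every core pin present is in a socket, its collar within 1.5 mm of the rim; every jar stands upright in the tray, on its floor; all stay so (horizontal distance between plate_foot and base_top below 0.004 m and z of plate_foot in the frame of base_top between -0.003 and 0.002 m and angle between the z axis of plate_foot and the z axis of base_top, either way round below 0.02 rad and angle between the x axis of plate_foot and the x axis of base_top, either way round below 0.06 rad and ((horizontal distance between core0_mid and socket0 below 0.004 m and z of core0_mid in the frame of socket0 between -0.004 and 0.0015 m) or (horizontal distance between core0_mid and socket1 below 0.004 m and z of core0_mid in the frame of socket1 between -0.004 and 0.0015 m) or (horizontal distance between core0_mid and socket2 below 0.004 m and z of core0_mid in the frame of socket2 between -0.004 and 0.0015 m) or (horizontal distance between core0_mid and socket3 below 0.004 m and z of core0_mid in the frame of socket3 between -0.004 and 0.0015 m)) and ((horizontal distance between core1_mid and socket0 below 0.004 m and z of core1_mid in the frame of socket0 between -0.004 and 0.0015 m) or (horizontal distance between core1_mid and socket1 below 0.004 m and z of core1_mid in the frame of socket1 between -0.004 and 0.0015 m) or (horizontal distance between core1_mid and socket2 below 0.004 m and z of core1_mid in the frame of socket2 between -0.004 and 0.0015 m) or (horizontal distance between core1_mid and socket3 below 0.004 m and z of core1_mid in the frame of socket3 between -0.004 and 0.0015 m)) and ((horizontal distance between core2_mid and socket0 below 0.004 m and z of core2_mid in the frame of socket0 between -0.004 and 0.0015 m) or (horizontal distance between core2_mid and socket1 below 0.004 m and z of core2_mid in the frame of socket1 between -0.004 and 0.0015 m) or (horizontal distance between core2_mid and socket2 below 0.004 m and z of core2_mid in the frame of socket2 between -0.004 and 0.0015 m) or (horizontal distance between core2_mid and socket3 below 0.004 m and z of core2_mid in the frame of socket3 between -0.004 and 0.0015 m)) and ((horizontal distance between core3_mid and socket0 below 0.004 m and z of core3_mid in the frame of socket0 between -0.004 and 0.0015 m) or (horizontal distance between core3_mid and socket1 below 0.004 m and z of core3_mid in the frame of socket1 between -0.004 and 0.0015 m) or (horizontal distance between core3_mid and socket2 below 0.004 m and z of core3_mid in the frame of socket2 between -0.004 and 0.0015 m) or (horizontal distance between core3_mid and socket3 below 0.004 m and z of core3_mid in the frame of socket3 between -0.004 and 0.0015 m)) and angle between each of jar0_mid, jar1_mid's own z axis and vertical below 0.1 rad and x of jar0_mid in the frame of tray_in between -0.036 and 0.036 m and y of jar0_mid in the frame of tray_in between -0.051 and 0.051 m and z of each of jar0_mid, jar1_mid in the frame of tray_in below 0.032 m and x of jar1_mid in the frame of tray_in between -0.036 and 0.036 m and y of jar1_mid in the frame of tray_in between -0.051 and 0.051 m); the robot touches nothing.
It fails at once if the white pump bottle is moved more than 3 cm or tipped over (distance of sprayer from where it was at the start of the episode above 0.03 m or angle between sprayer's own z axis and vertical above 0.5 rad).
It fails at once if the steel beaker is moved more than 3 cm or tipped over (distance of beaker from where it was at the start of the episode above 0.03 m or angle between beaker's own z axis and vertical above 0.5 rad).
It fails at once if the loose white jar cap is moved more than 3 cm or tipped over (distance of cap from where it was at the start of the episode above 0.03 m or angle between cap's own z axis and vertical above 0.5 rad).
Of jar0, jar1 only 1 to 2 are there at a start; the rules pass over those that are not, and their reading is None.
Of core0, core1, core2, core3 only 3 to 4 are there at a start; the rules pass over those that are not, and their reading is None.
At some moment in a run one of plate, jar0, jar1 may be knocked a few centimetres aside while the robot is not near it.
It also fails if it takes over 210 s, if anything falls off the work surface, if the arm or the gripper's body presses on something with over 40 N, if the wrist force passes 120 N, or if a joint passes its speed limit or range.

## Robot

A 6-joint arm with a two-finger parallel gripper is mounted at the origin on the work surface. World frame = base frame: x ahead of the robot, y to its left, z up, the work surface at z = 0. Lengths are in m, angles in rad, forces in N, time in s.
With the tool pointing down it reaches from about 0.3 to 0.775 m from the base axis. Payload 14.6 kg.
Tool frame: the origin (TCP) lies midway between the tips of the shut fingers; the grasp point (between the pads) lies 19 mm behind it (ctrl.hold_point_z is the distance from the TCP to the grasp point, in m); z points along the fingers, x is the direction in which the jaws open and shut, and the axes are right-handed (so a half turn about z gives the same grasp; the last joint's range is limited). The gripper opens to 94 mm and grips with 3 to 60 N. Pads are 16 mm wide; open, the fingers measure 119 mm over their backs; the gripper's body (75 mm by 177 mm) begins 78 mm behind the grasp point.
Start: joints at [-1.261, 0.3, 1.521, -0, 1.321, -0.067], TCP at [0.202, -0.511, 0.176] pointing down, gripper open.
Joint ranges: [-3.03, 3.03], [-0.79, 2.21], [0.23, 2.52], [-1.04, 4.18], [0, 3.07], [-2.55, 2.55]. Speed limits (rad/s): [2.22, 2.22, 2.57, 3.14, 3.14, 3.14].

## Interface

Orientations are given as [roll, pitch, yaw] about the fixed x, y, z axes, in that order (R = Rz(yaw) Ry(pitch) Rx(roll)).
In Python, from station import ctrl, viewer, ticket, nets gives the robot as it stands.
- The arm moves only by the tool carry_out, never from a script. Its argument "commands" is one flat list of numbers, 7 for each row, row after row: the closure, from -1 (fully open) to 1 (shut), so that 0 is half open, then the shift along the world's x, y, z in cm, then the turn, a rotation vector about the world's x, y, z in rad. In form: [gripper, tx, ty, tz, ax, ay, az, gripper, tx, ty, tz, ax, ay, az, ...]. A call has 1 to 12 rows; each row is the pose to reach, as a shift and turn from the pose measured when the call began; what a row does not reach only later rows make up. A row lasts 1/12 s, in which the tool goes at most 41.7 mm and 7.16 degrees, less where a joint would pass 70% of its speed; a pose out of reach is approached as far as the arm can. A call with a gripper value outside its range is refused whole. The fingers move at their own pace and stop on an object; "force" is the grip in N (left out, the last holds). Time passes only in rows, so rows that repeat a pose let the fingers close. It gives the time, the measured TCP pose, the force and the opening at its end, in the units of the state.
- ctrl.get_obs(): the state, without advancing time (a new reading comes with each control period).
- viewer.camera(name): name is "side" or "top"; returns (picture, depth): 420x560x3 uint8, blue, green, red; 420x560 float32, m along the optical axis (not along the pixel's ray), 0 where there is no reading.
- viewer.camera_info(name): a dict with "fx", "fy", "cx", "cy" (pixels), "R" (3x3) and "t" (3): a world point X has camera coordinates R X + t. Camera axes: x right, y down, z forward; pixel columns grow to the right and rows downward; lengths in m; the calibration is good to about 2 mm. A picture is of the moment at which its call begins. camera_info takes no time and is no camera call.
- ticket.hand_in(): hands the job in, once; it reports no verdict.
Trained networks look in the newest picture that a camera, given by its name, has taken for a name from the list of things; names that differ only in an ending like _2 or _b are one class to them, and where a whole thing is asked for, a point or a joint stands for the part that bears it (a point fixed in the world has none). Each returns a list of dicts, best first, with "confidence" (0 to 1); they miss things now and then, are a little off and sometimes report something else, mostly with a low value. They report only what shows in the picture. A call takes as long as a camera call. They do not tell look-alikes from the thing itself.
- nets.silhouettes(camera, thing): "region" (420x560 bool, what is visible of it) and "extent" ([left, top, right, bottom] in pixels, round what is visible of it).
The state is a dict: "time_s": time; "qpos": joint angles; "joint_vel": joint speeds; "tau": joint torques, N m; "ee_pos": TCP position; "eef_rot": TCP orientation; "force": force on the tool from outside, world axes, zero at the start; "moment": the same for the moment, N m; "grip_width": finger opening in m.
Only numpy, scipy, OpenCV 4.12 (cv2) and the standard library are available. Lean on these libraries where they do the work, as an engineer would, in place of code of your own. Each camera call takes 0.05 s, during which the arm holds its last target. There are 200 camera calls.

## Working session

There is one attempt and no reset: what is moved stays moved. The work goes in short steps, Python scripts to look and compute and a tool call to move; the robot and the scene stay as the last step left them, time stands still between calls to the robot, and variables do not carry over. Pictures are saved under pics/ and viewed, about 12 in all and at most 16, crops included, and the job is handed in when it is done.

Besides the shell and the picture viewer there is one more tool, called as name(argument=value, ...) on one line, values as JSON. carry_out: Moves the arm, as the interface text tells. Its arguments: {"type":"object","properties":{"commands":{"type":"array","items":{"type":"number"}},"force":{"type":"number"}},"required":["commands"]}

```bash
mkdir -p pics; ls
cat > h.py <<'E'
import numpy as np, cv2, time
from station import ctrl, viewer, ticket, nets
def world(cam, depth, mask=None):
    i=viewer.camera_info(cam); R=np.array(i["R"]); t=np.array(i["t"])
    v,u=np.mgrid[0:420,0:560]
    P=np.stack([(u-i["cx"])/i["fx"]*depth,(v-i["cy"])/i["fy"]*depth,depth],-1)
    W=(P-t)@R   # R^T (P-t)
    W[depth<=0]=np.nan
    return W
def pix(cam,X):
    i=viewer.camera_info(cam); p=np.array(i["R"])@np.array(X)+np.array(i["t"])
    return i["fx"]*p[0]/p[2]+i["cx"], i["fy"]*p[1]/p[2]+i["cy"]
E
python3 - <<'E'
from h import *
print(ctrl.get_obs())
ims=[]
for c in("top","side"):
    p,d=viewer.camera(c); i=viewer.camera_info(c); C=-np.array(i["R"]).T@np.array(i["t"]); print(c,C,i["fx"])
    cv2.imwrite(f"pics/{c}0.png",p); W=world(c,d)
    np.save(f"{c}0.npy",W)
    for n in ["base_top","plate_foot","core0_mid","rack","jar0_mid","tray_in","sprayer","beaker","cap"]:
        try:
            for r in nets.silhouettes(c,n):
                if r["confidence"]<.3: continue
                w=W[r["region"]]; w=w[~np.isnan(w[:,0])]
                print(c,n,round(r["confidence"],2),[int(x) for x in r["extent"]],np.percentile(w,[3,50,97],axis=0).round(3).tolist())
        except Exception as e: print(n,e)
E
```

```text
pics
{'time_s': 0.0, 'qpos': array([-1.26058951e+00,  3.00477779e-01,  1.52158708e+00, -7.49186551e-07,
        1.32070465e+00, -6.65787518e-02]), 'joint_vel': array([-0.00039473, -0.0008221 , -0.00109858,  0.00098148, -0.00081415,
        0.00085232]), 'tau': array([ 2.01202478e-03, -5.31806266e+01, -3.52735126e+01,  7.08792591e-02,
        2.45158287e-02, -9.54042025e-05]), 'ee_pos': array([ 0.20227905, -0.51112769,  0.17548015]), 'eef_rot': array([-3.14151508e+00,  1.17429603e-03, -1.19401053e+00]), 'force': array([-0.20019716,  0.09165701,  0.17978158]), 'moment': array([ 0.0478898 ,  0.01734602, -0.0310212 ]), 'grip_width': 0.09455750709529095}
top [0.38289113 0.01873665 1.14917435] 388.4322911220596
top base_top 0.76 [250, 201, 329, 261] [[0.468, -0.127, 0.025], [0.537, -0.02, 0.029], [0.631, 0.087, 0.034]]
top plate_foot 0.84 [359, 207, 449, 283] [[0.42, -0.459, 0.002], [0.502, -0.346, 0.011], [0.593, -0.251, 0.109]]
top core0_mid 0.72 [144, 268, 163, 284] [[0.399, 0.332, 0.054], [0.417, 0.343, 0.088], [0.434, 0.371, 0.102]]
top rack 0.94 [142, 231, 208, 291] [[0.379, 0.224, 0
[... 1254 characters left out ...]
], [0.517, 0.022, 0.03], [0.632, 0.1, 0.035]]
side jar0_mid 0.81 [285, 197, 306, 222] [[0.536, -0.074, 0.038], [0.553, -0.045, 0.075], [0.579, -0.033, 0.084]]
side tray_in 0.85 [171, 251, 243, 303] [[0.573, 0.179, 0.001], [0.635, 0.252, 0.004], [0.691, 0.327, 0.019]]
side sprayer 0.97 [257, 151, 271, 190] [[0.736, -0.226, 0.001], [0.748, -0.159, 0.069], [0.832, -0.149, 0.141]]
side sprayer 0.49 [190, 186, 216, 226] [[0.752, 0.048, 0.006], [0.778, 0.094, 0.067], [0.828, 0.124, 0.096]]
side beaker 0.94 [191, 184, 218, 227] [[0.752, 0.048, 0.004], [0.779, 0.094, 0.066], [0.829, 0.124, 0.096]]
side cap 0.82 [323, 255, 341, 277] [[0.35, 0.012, 0.001], [0.379, 0.037, 0.005], [0.405, 0.068, 0.017]]
```

View pics/top0.png

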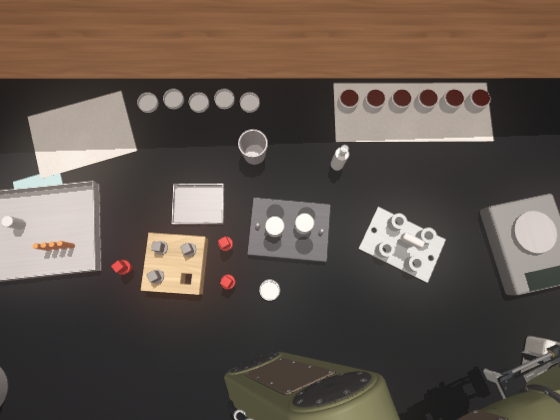

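View pics/side0.png

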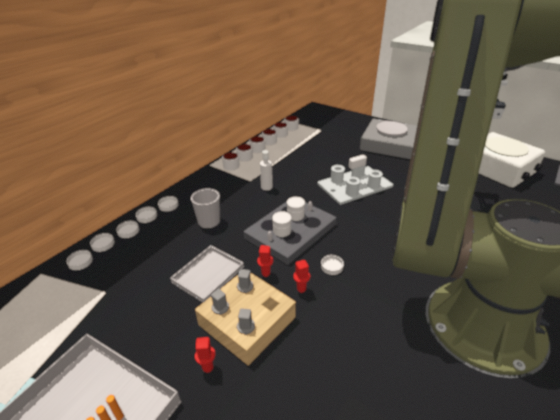

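Top view: the jars are at (275,227) and (305,224) on the base, with its locating pins at (257,226) and (322,233). The plate is at (403,244). Three grey core pins are in the rack at (159,247), (188,249) and (155,276). Three red look-alikes stand on the bench at (225,244), (228,282) and (122,267), and I'll leave those alone. Next I'll take precise measurements from depth.

```bash
cat >> h.py <<'E'
def rect(P):
    (c,s,a)=cv2.minAreaRect((P[:,:2]*1000).astype(np.float32)); 
    return np.round(c,1),np.round(s,1),round(a,2)
def blobs(W,zlo,zhi,xy0,xy1,minpx=15):
    m=((W[...,2]>zlo)&(W[...,2]<zhi)&(W[...,0]>xy0[0])&(W[...,0]<xy1[0])&(W[...,1]>xy0[1])&(W[...,1]<xy1[1])).astype(np.uint8)
    n,l=cv2.connectedComponents(m)
    return [W[l==k] for k in range(1,n) if (l==k).sum()>=minpx]
def show(name,W,*a,**k):
    for P in blobs(W,*a,**k):
        print(name,len(P),"mean",(P.mean(0)*1000).round(1),"rect",*rect(P))
E
python3 - <<'E'
from h import *
for c in("top","side"):
    W=np.load(c+"0.npy")
    show(c+" heads",W,.092,.112,(.36,.2),(.55,.4),minpx=8)
    show(c+" rack",W,.05,.06,(.36,.2),(.55,.4))
    show(c+" jars",W,.076,.09,(.45,-.14),(.65,.11))
    show(c+" base",W,.024,.036,(.43,-.16),(.67,.13),minpx=200)
    show(c+" locpins",W,.045,.065,(.45,-.14),(.65,.11),minpx=2)
    show(c+" tray",W,-.006,.022,(.56,.16),(.71,.34),minpx=500)
    show(c+" plate",W,.006,.016,(.39,-.5),(.63,-.21),minpx=50)
    show(c+" boss",W,.053,.066,(.39,-.5),(.63,-.21),minpx=8)
    show(c+" grip",W,.103,.118,(.39,-.5),(.63,-.21),minpx=8)
p=cv2.imread("pics/top0.png");q=cv2.imread("pics/side0.png")
cv2.imwrite("pics/crop0.png",np.vstack([np.hstack([cv2.resize(p[190:300,135:235],(400,440),interpolation=2)[:290],cv2.resize(p[190:270,240:340],(400,320),interpolation=2)[:290]]),np.hstack([cv2.resize(q[260:360,190:300],(400,300),interpolation=2),cv2.resize(p[200:290,350:450],(400,300),interpolation=2)])]))
E
```

```text
top heads 88 mean [496.  341.2  99.6] rect [496.3 341.8] [24.4 24.1] 81.28
top heads 90 mean [489.8 261.7  99.3] rect [489.6 262.3] [24.1 24.8] 24.19
top heads 90 mean [416.8 347.4  99.3] rect [417.2 348. ] [24.5 24.8] 29.51
top rack 2694 mean [451.6 303.8  54.2] rect [453.7 305.9] [161.5 160.2] 85.34
top jars 272 mean [560.1 -60.4  81.1] rect [559.2 -60.5] [50.4 50.8] 88.7
top jars 273 mean [552.4  22.9  80.9] rect [552.2  22.6] [51.3 49.5] 46.3
top base 3833 mean [546.9 -20.   29.3] rect [550.7 -20.1] [230.2 170.2] 84.36
top locpins 20 mean [559.1  71.6  52.7] rect [559.1  71.9] [11.8 11.5] 4.38
top locpins 20 mean [ 540.4 -110.8   52.7] rect [ 540.1 -110.9] [11.7 11.4] 84.9
top locpins 9 mean [537.2 -53.5  51.3] rect [537.9 -53.1] [24.5  3.9] 70.72
top locpins 2 mean [534.5   5.   48.6] rect [534.5   5. ] [3.7 0. ] 129.48
top locpins 3 mean [530.2  34.8  57.4] rect [530.1  34.9] [6.5 0.3] 60.02
top locpins 2 mean [527.3  19.3  49.4] rect [527.3  19.3] [3. 0.] 105.44
top tray 2884 mean [633.4 249.9   2.3] rect [634.9 250. ] [149.8 180. ] 0.08
top plate 2067 mean [ 504.1 -348.8    9
[... 1242 characters left out ...]
an [542.   39.4  54.7] rect [543.   37.2] [48.7 22.6] 37.94
side locpins 24 mean [559.   75.2  52.3] rect [558.5  76.1] [11.6 10.2] 40.37
side tray 2544 mean [635.3 256.3   5.6] rect [635.2 250. ] [180.  149.5] 89.99
side plate 851 mean [ 505.5 -326.2   10.7] rect [ 506.7 -352. ] [222.2 144.8] 62.35
side boss 79 mean [ 566.1 -329.    58.9] rect [ 566.4 -328.7] [41.7 42.5] 31.44
side boss 35 mean [ 504.5 -347.6   59.6] rect [ 503.2 -348.2] [36.8 17.1] 39.49
side boss 86 mean [ 445.7 -372.    58.6] rect [ 445.1 -373.7] [43.  46.4] 64.36
side boss 94 mean [ 488.2 -290.2   59.2] rect [ 489.2 -291.9] [44.9 45.8] 75.72
side grip 82 mean [ 504.8 -347.2  109.8] rect [ 506.2 -350.6] [57.1 23.7] 60.98
```

View pics/crop0.png

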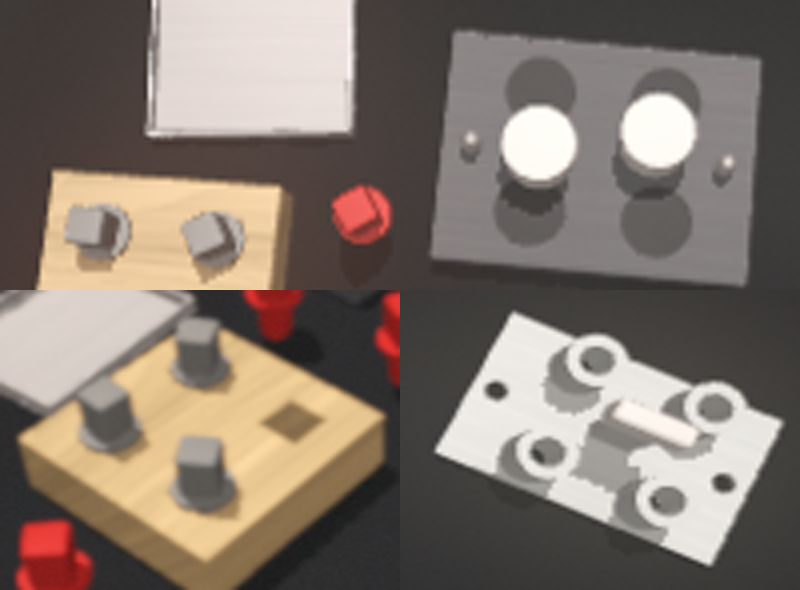

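Confirmed by crop: two white jars on the base, three grey pins in the rack (the fourth hole is empty), and the red ones are look-alikes on the bench. Moving above the jar at (0.560,-0.059).

carry_out(commands=[-1, 35.8, 45.2, -1.5, 0, 0, 1.094, -1, 35.8, 45.2, -1.5, 0, 0, 1.094, -1, 35.8, 45.2, -1.5, 0, 0, 1.094, -1, 35.8, 45.2, -1.5, 0, 0, 1.094, -1, 35.8, 45.2, -1.5, 0, 0, 1.094, -1, 35.8, 45.2, -1.5, 0, 0, 1.094, -1, 35.8, 45.2, -1.5, 0, 0, 1.094, -1, 35.8, 45.2, -1.5, 0, 0, 1.094, -1, 35.8, 45.2, -1.5, 0, 0, 1.094, -1, 35.8, 45.2, -1.5, 0, 0, 1.094, -1, 35.8, 45.2, -1.5, 0, 0, 1.094, -1, 35.8, 45.2, -1.5, 0, 0, 1.094], force=20)

```text
time_s: 2.0
ee_pos: [0.5137, -0.1176, 0.1632]
eef_rot: [3.141, -0.0, -0.1]
force: [1.0, -0.8, -0.1]
grip_width: 0.0942
```

carry_out(commands=[-1, 0, 0, 0, 0, 0, 0, -1, 0, 0, 0, 0, 0, 0])

```text
time_s: 2.17
ee_pos: [0.5143, -0.116, 0.1629]
eef_rot: [3.142, 0.0, -0.097]
force: [-0.5, 0.3, -0.7]
grip_width: 0.0939
```

Run:
```python
from h import *
for c in("top","side"):
    W=np.load(c+"0.npy")
    P=np.vstack([b for b in blobs(W,.009,.025,(.56,.165),(.71,.34),minpx=2)])
    print(c,"tray wall",*rect(P))
    p,d=viewer.camera(c);W=world(c,d)
    show(c+" jars",W,.076,.09,(.45,-.14),(.65,.11))
    show(c+" grip",W,.103,.118,(.39,-.5),(.63,-.21),minpx=8)
```

```text
top tray wall [631.6 251. ] [150.1 120.8] 89.48
top jars 272 mean [560.2 -60.6  81.1] rect [560.8 -60.8] [49.9 50.3] 42.07
top jars 271 mean [552.4  22.9  81. ] rect [552.9  23.2] [48.4 50.3] 0.29
top grip 166 mean [ 505.6 -352.1  110.3] rect [ 505.2 -353.5] [60.3 20.1] 61.74
side tray wall [632.3 252.5] [151.7 123. ] 89.95
side jars 165 mean [559.1 -56.   82.2] rect [560.8 -57.8] [50.5 48.9] 20.25
side jars 193 mean [551.5  26.7  82. ] rect [553.5  24.9] [51.  52.2] 68.38
side grip 79 mean [ 505.2 -347.5  110.1] rect [ 506.8 -351.6] [57.4 23.4] 61.8
```

carry_out(commands=[-1, 4.6, 5.6, -2, 0, 0, 0, -1, 4.6, 5.6, -2, 0, 0, 0, -1, 4.6, 5.6, -4, 0, 0, 0, -1, 4.6, 5.6, -7, 0, 0, 0, -1, 4.6, 5.6, -10, 0, 0, 0, -1, 4.6, 5.6, -11.4, 0, 0, 0, -1, 4.6, 5.6, -11.4, 0, 0, 0, -1, 4.6, 5.6, -11.4, 0, 0, 0, 1, 4.6, 5.6, -11.4, 0, 0, 0, 1, 4.6, 5.6, -11.4, 0, 0, 0, 1, 4.6, 5.6, -11.4, 0, 0, 0, 1, 4.6, 5.6, -11.4, 0, 0, 0], force=15)

```text
time_s: 3.27
ee_pos: [0.5597, -0.0622, 0.05]
eef_rot: [3.141, -0.002, -0.1]
force: [0.0, -0.3, -0.6]
grip_width: 0.0708
```

carry_out(commands=[1, 0, 0, 0, 0, 0, 0, 1, 0, 0, 0, 0, 0, 0, 1, 0, 0, 0, 0, 0, 0, 1, 0, 0, 1, 0, 0, 0, 1, 0, 0, 3, 0, 0, 0, 1, 0, 0, 6, 0, 0, 0, 1, 0, 0, 8, 0, 0, 0, 1, 0, 0, 8, 0, 0, 0, 1, 0, 0, 8, 0, 0, 0])

```text
time_s: 4.02
ee_pos: [0.56, -0.0622, 0.131]
eef_rot: [3.141, -0.003, -0.1]
force: [-0.2, -0.7, -1.4]
grip_width: 0.0508
```

carry_out(commands=[1, 7.2, 34.6, 0, 0, 0, 0.1, 1, 7.2, 34.6, 0, 0, 0, 0.1, 1, 7.2, 34.6, 0, 0, 0, 0.1, 1, 7.2, 34.6, 0, 0, 0, 0.1, 1, 7.2, 34.6, 0, 0, 0, 0.1, 1, 7.2, 34.6, 0, 0, 0, 0.1, 1, 7.2, 34.6, 0, 0, 0, 0.1, 1, 7.2, 34.6, 0, 0, 0, 0.1, 1, 7.2, 34.6, 0, 0, 0, 0.1, 1, 7.2, 34.6, 0, 0, 0, 0.1, 1, 7.2, 34.6, -2, 0, 0, 0.1, 1, 7.2, 34.6, -2, 0, 0, 0.1])

```text
time_s: 5.02
ee_pos: [0.6301, 0.283, 0.106]
eef_rot: [3.138, 0.003, 0.001]
force: [-0.4, 0.5, -2.2]
grip_width: 0.0508
```

carry_out(commands=[1, 0.2, 0.2, -3, 0, 0, 0, 1, 0.2, 0.2, -6, 0, 0, 0, 1, 0.2, 0.2, -7.5, 0, 0, 0, 1, 0.2, 0.2, -8.2, 0, 0, 0, 1, 0.2, 0.2, -8.2, 0, 0, 0, 1, 0.2, 0.2, -8.2, 0, 0, 0])

```text
time_s: 5.52
ee_pos: [0.6321, 0.2843, 0.0239]
eef_rot: [3.138, 0.004, -0.0]
force: [0.2, 0.5, -0.1]
grip_width: 0.0509
```

carry_out(commands=[-1, 0, 0, -0.1, 0, 0, 0, -1, 0, 0, -0.1, 0, 0, 0, -1, 0, 0, -0.1, 0, 0, 0, -1, 0, 0, 0, 0, 0, 0, -1, 0, 0, 4, 0, 0, 0, -1, 0, 0, 8, 0, 0, 0, -1, 0, 0, 11, 0, 0, 0, -1, 0, 0, 11, 0, 0, 0])

```text
time_s: 6.18
ee_pos: [0.6345, 0.2853, 0.1421]
eef_rot: [-3.141, -0.006, -0.0]
force: [0.6, 0.3, 0.9]
grip_width: 0.0941
```

carry_out(commands=[-1, -7.9, -26, 0, 0, 0, -0.1, -1, -7.9, -26, 0, 0, 0, -0.1, -1, -7.9, -26, 0, 0, 0, -0.1, -1, -7.9, -26, 0, 0, 0, -0.1, -1, -7.9, -26, 0, 0, 0, -0.1, -1, -7.9, -26, 0, 0, 0, -0.1, -1, -7.9, -26, 0, 0, 0, -0.1, -1, -7.9, -26, 0, 0, 0, -0.1, -1, -7.9, -26, 0, 0, 0, -0.1, -1, -7.9, -26, 0, 0, 0, -0.1])

```text
time_s: 7.02
ee_pos: [0.5557, 0.0259, 0.1422]
eef_rot: [-3.141, -0.007, -0.1]
force: [-0.7, -0.5, -0.7]
grip_width: 0.0938
```

Run:
```python
from h import *
print(ctrl.get_obs()["ee_pos"])
for c in("top","side"):
    p,d=viewer.camera(c);W=world(c,d);cv2.imwrite(f"pics/{c}1.png",p)
    show(c+" jars",W,.076,.09,(.45,-.14),(.65,.11))
    show(c+" trayjars",W,.047,.065,(.56,.17),(.71,.34))
    show(c+" grip",W,.103,.118,(.39,-.5),(.63,-.21),minpx=8)
```

```text
[0.5557194  0.02588457 0.14222332]
top trayjars 263 mean [631.5 282.7  53.5] rect [630.8 283.4] [51.6 50.4] 44.94
top grip 162 mean [ 505.5 -352.8  110.2] rect [ 505.4 -353.5] [59.7 19.7] 63.1
side jars 195 mean [551.3  26.9  82. ] rect [554.   24.2] [50.8 53.8] 33.76
side trayjars 286 mean [629.3 287.   54.8] rect [632.2 285.1] [50.5 50.9] 35.98
side grip 79 mean [ 505.5 -347.4  110. ] rect [ 507. -350.] [58.2 21. ] 65.75
```

carry_out(commands=[-1, -0.3, -0.2, -3, 0, 0, 0, -1, -0.3, -0.2, -6, 0, 0, 0, -1, -0.3, -0.2, -8.5, 0, 0, 0, -1, -0.3, -0.2, -9.2, 0, 0, 0, -1, -0.3, -0.2, -9.2, 0, 0, 0, 1, -0.3, -0.2, -9.2, 0, 0, 0, 1, -0.3, -0.2, -9.2, 0, 0, 0, 1, -0.3, -0.2, -9.2, 0, 0, 0, 1, -0.3, -0.2, -9.2, 0, 0, 0, 1, -0.3, -0.2, -9.2, 0, 0, 0, 1, -0.3, -0.2, -9.2, 0, 0, 0, 1, -0.3, -0.2, -9.2, 0, 0, 0])

```text
time_s: 8.12
ee_pos: [0.5528, 0.0244, 0.0503]
eef_rot: [-3.141, -0.007, -0.099]
force: [0.4, -0.6, 1.9]
grip_width: 0.0511
```

carry_out(commands=[1, 0, 0, 0, 0, 0, 0, 1, 0, 0, 1, 0, 0, 0, 1, 0, 0, 4, 0, 0, 0, 1, 0, 0, 8, 0, 0, 0, 1, 0, 0, 8, 0, 0, 0, 1, 0, 0, 8, 0, 0, 0])

```text
time_s: 8.62
ee_pos: [0.5538, 0.0243, 0.1328]
eef_rot: [-3.141, -0.011, -0.099]
force: [0.2, -0.1, -1.2]
grip_width: 0.0509
```

carry_out(commands=[1, 7.8, 19.3, 0, 0, 0.01, 0.1, 1, 7.8, 19.3, 0, 0, 0.01, 0.1, 1, 7.8, 19.3, 0, 0, 0.01, 0.1, 1, 7.8, 19.3, 0, 0, 0.01, 0.1, 1, 7.8, 19.3, 0, 0, 0.01, 0.1, 1, 7.8, 19.3, -1, 0, 0.01, 0.1, 1, 7.8, 19.3, -3, 0, 0.01, 0.1, 1, 7.8, 19.3, -6, 0, 0.01, 0.1, 1, 7.8, 19.3, -9, 0, 0.01, 0.1, 1, 7.8, 19.3, -10.8, 0, 0.01, 0.1, 1, 7.8, 19.3, -10.8, 0, 0.01, 0.1, 1, 7.8, 19.3, -10.8, 0, 0.01, 0.1])

```text
time_s: 9.62
ee_pos: [0.6311, 0.217, 0.0236]
eef_rot: [3.141, 0.001, 0.001]
force: [0.2, 0.1, -0.6]
grip_width: 0.0514
```

carry_out(commands=[-1, 0, 0, -0.1, 0, 0, 0, -1, 0, 0, -0.1, 0, 0, 0, -1, 0, 0, -0.1, 0, 0, 0, -1, 0, 0, 0, 0, 0, 0, -1, 0, 0, 4, 0, 0, 0, -1, 0, 0, 8, 0, 0, 0, -1, 0, 0, 12, 0, 0, 0, -1, 0, -4, 15, 0, 0, 0, -1, 0, -8, 17, 0, 0, 0, -1, 0, -12, 17, 0, 0, 0])

```text
time_s: 10.45
ee_pos: [0.6319, 0.1054, 0.1975]
eef_rot: [-3.141, -0.005, 0.003]
force: [0.6, -0.6, -0.3]
grip_width: 0.0941
```

carry_out(commands=[-1, -12, -46, -3, 0, 0, -0.476, -1, -12, -46, -3, 0, 0, -0.476, -1, -12, -46, -3, 0, 0, -0.476, -1, -12, -46, -3, 0, 0, -0.476, -1, -12, -46, -3, 0, 0, -0.476, -1, -12, -46, -3, 0, 0, -0.476, -1, -12, -46, -3, 0, 0, -0.476, -1, -12, -46, -3, 0, 0, -0.476, -1, -12, -46, -3, 0, 0, -0.476, -1, -12, -46, -3, 0, 0, -0.476, -1, -12, -46, -3, 0, 0, -0.476, -1, -12, -46, -3, 0, 0, -0.476])

```text
time_s: 11.45
ee_pos: [0.51, -0.3589, 0.1678]
eef_rot: [3.141, -0.006, -0.476]
force: [-0.0, -0.1, -0.5]
grip_width: 0.0941
```

Run:
```python
from h import *
o=ctrl.get_obs();print(o["ee_pos"],o["eef_rot"])
for c in("top","side"):
    p,d=viewer.camera(c);W=world(c,d);cv2.imwrite(f"pics/{c}2.png",p)
    show(c+" trayjars",W,.047,.065,(.56,.17),(.71,.34))
    show(c+" jars?",W,.03,.06,(.45,-.14),(.65,.11),minpx=100)
    show(c+" locpins",W,.045,.065,(.45,-.14),(.65,.11),minpx=8)
    show(c+" boss",W,.053,.066,(.39,-.5),(.63,-.21),minpx=8)
    show(c+" plate",W,.006,.016,(.39,-.5),(.63,-.21),minpx=50)
```

```text
[ 0.51003813 -0.35891802  0.16778556] [ 3.1413076  -0.00576913 -0.47573548]
top trayjars 262 mean [631.3 282.7  53.6] rect [631.8 282.4] [50.5 50.4] 0.84
top trayjars 259 mean [630.6 214.1  53.7] rect [631.9 214.6] [50.9 49.4] 3.4
top jars? 357 mean [588.9 -34.1  31.4] rect [585.3 -26.4] [148.3  89. ] 86.58
top jars? 143 mean [491.  -54.8  31.4] rect [488.  -50.3] [71.4 55.1] 14.99
top locpins 20 mean [559.   71.6  53.1] rect [559.2  72. ] [11.7 11.8] 86.98
top locpins 19 mean [ 540.5 -111.1   52.8] rect [ 540.9 -111.3] [12.3  9.2] 47.81
top boss 140 mean [ 565.8 -332.8   59. ] rect [ 566.3 -333.2] [44.2 41.1] 87.88
top boss 67 mean [ 530.8 -404.9   58.8] rect [ 532.1 -406.1] [20.3 42.5] 53.18
top boss 144 mean [ 487.8 -292.5   58.5] rect [ 487.8 -292.4] [43.  42.2] 59.64
top boss 17 mean [ 500.4 -350.5   58.9] rect [ 500.6 -349.7] [32.6  1.6] 61.36
top boss 47 mean [ 455.5 -363.    59.1] rect [ 456.4 -363.4] [13.2 38. ] 45.2
top plate 1474 mean [ 520.6 -315.     9.7] rect [ 518. -331.] [168.8 141.2] 62.56
side trayjars 249 mean [629.  218.5  55. ] rect [631.7 216.3] [50.2 50.8] 54.73
side trayjars 286 mean [629.6 287.1  54.6] rect [631.8 285.2] [51.2 50.9] 31.85
side jars? 1996 mean [548.2 -10.   32.1] rect [550.6 -17.2] [230.9 169.4] 84.65
side locpins 20 mean [ 540.2 -106.7   53.4] rect [ 540.8 -108.1] [ 9.4 12.5] 33.31
side locpins 23 mean [558.7  75.5  52.9] rect [558.9  75.7] [11.4  8.2] 37.93
side boss 81 mean [ 565.4 -328.6   58.9] rect [ 565.8 -328.9] [41.3 43.3] 37.49
side boss 36 mean [ 504.3 -348.1   60. ] rect [ 506.7 -352.9] [37.7 16.3] 66.33
side boss 88 mean [ 445.5 -371.4   59. ] rect [ 446.  -372.8] [44.4 42.8] 69.47
side boss 94 mean [ 487.7 -289.8   59.4] rect [ 488.8 -291.7] [44.7 44.3] 16.02
side plate 846 mean [ 506.2 -325.3   10.6] rect [ 506.1 -352.8] [227.3 147.6] 62.12
```

carry_out(commands=[-0.2, -0.4, 0.6, -1, 0.003, 0.005, 0, -0.2, -0.4, 0.6, -2, 0.003, 0.005, 0, -0.2, -0.4, 0.6, -4, 0.003, 0.005, 0, -0.2, -0.4, 0.6, -6, 0.003, 0.005, 0, -0.2, -0.4, 0.6, -8, 0.003, 0.005, 0, -0.2, -0.4, 0.6, -9.2, 0.003, 0.005, 0, -0.2, -0.4, 0.6, -9.2, 0.003, 0.005, 0, -0.2, -0.4, 0.6, -9.2, 0.003, 0.005, 0, 1, -0.4, 0.6, -9.2, 0.003, 0.005, 0, 1, -0.4, 0.6, -9.2, 0.003, 0.005, 0, 1, -0.4, 0.6, -9.2, 0.003, 0.005, 0, 1, -0.4, 0.6, -9.2, 0.003, 0.005, 0], force=45)

```text
time_s: 12.55
ee_pos: [0.5069, -0.3516, 0.0763]
eef_rot: [-3.141, -0.0, -0.477]
force: [0.5, 1.3, 0.3]
grip_width: 0.0333
```

carry_out(commands=[1, 0, 0, 0, 0, 0, 0, 1, 0, 0, 0, 0, 0, 0, 1, 0, 0, 0, 0, 0, 0, 1, 0, 0, 0, 0, 0, 0])

```text
time_s: 12.88
ee_pos: [0.5071, -0.3518, 0.0766]
eef_rot: [-3.141, -0.002, -0.476]
force: [2.0, -0.8, 1.5]
grip_width: 0.0194
```

carry_out(commands=[1, 0, 0, 2, 0, 0, 0, 1, 0, 0, 5, 0, 0, 0, 1, 0, 0, 9, 0, 0, 0, 1, 1, 4, 10, 0, 0, 0.06, 1, 2, 8, 10, 0, 0, 0.12, 1, 2.5, 12, 10, 0, 0, 0.18, 1, 3, 16, 10, 0, 0, 0.24, 1, 3.4, 20, 10, 0, 0, 0.3, 1, 3.8, 24, 10, 0, 0, 0.36, 1, 4.2, 28, 10, 0, 0, 0.376, 1, 4.4, 31, 10, 0, 0, 0.376, 1, 4.4, 33.4, 10, 0, 0, 0.376])

```text
time_s: 13.88
ee_pos: [0.5504, -0.015, 0.1755]
eef_rot: [-3.141, 0.001, -0.099]
force: [0.3, -0.6, -7.0]
grip_width: 0.0192
```

carry_out(commands=[1, 0, 0.3, -1, 0, 0, 0, 1, 0, 0.3, -1.5, 0, 0, 0, 1, 0, 0.3, -1.5, 0, 0, 0, 1, 0, 0.3, -1.5, 0, 0, 0, 1, 0, 0.3, -1.5, 0, 0, 0])

```text
time_s: 14.3
ee_pos: [0.5504, -0.0132, 0.1605]
eef_rot: [-3.141, 0.001, -0.1]
force: [0.0, -0.7, -6.6]
grip_width: 0.0191
```

Run:
```python
from h import *
o=ctrl.get_obs();print(o["ee_pos"],o["eef_rot"],o["force"],o["moment"],o["grip_width"])
for c in("top","side"):
    p,d=viewer.camera(c);W=world(c,d);cv2.imwrite(f"pics/{c}3.png",p)
    for z in (.135,): show(c+" boss",W,z,.157,(.42,-.18),(.7,.15),minpx=30)
    show(c+" plate",W,.085,.105,(.42,-.18),(.7,.15),minpx=30)
```

```text
[ 0.55039995 -0.01317278  0.16051483] [-3.14103588e+00  1.30116807e-03 -1.00380396e-01] [ 0.02776195 -0.69781983 -6.62765216] [ 0.02992794 -0.05718711 -0.04085648] 0.019122487579657288
top plate 51 mean [607.5  69.7  86.7] rect [608.5  71.6] [13.9 43.8] 89.91
top plate 319 mean [ 539.8 -125.4  102.1] rect [ 541.5 -124.9] [ 21.8 140.3] 84.13
top plate 36 mean [571.6  30.9  88.7] rect [573.4  31.4] [11.1 24.7] 89.47
top plate 46 mean [559.  -74.   98.2] rect [559.8 -73.1] [16.5 19.3] 87.51
side boss 174 mean [501.  -60.3 144.7] rect [502.1 -61.5] [42.2 46.6] 32.34
side boss 67 mean [546.7 -15.1 146.6] rect [545.1 -17. ] [36.5 16.1] 65.12
side boss 123 mean [598.1  21.5 140.6] rect [598.5  20.6] [42.1 44.8] 35.49
side boss 126 mean [511.2  29.2 139.4] rect [511.1  30.4] [40.3 42.1] 34.71
side plate 1454 mean [543.5  -1.4  93.5] rect [551.3 -26.3] [222.7 142.6] 84.42
```

carry_out(commands=[1, 0, 0, 0, 0.02, -0.002, 0, 1, 0, 0, 0, 0.04, -0.004, 0, 1, 0, 0, 0, 0.06, -0.006, 0, 1, 0, 0, 0, 0.07, -0.007, 0, 1, 0, 0, 0, 0.07, -0.007, 0, 1, 0, 0, 0, 0.07, -0.007, 0], force=60)

```text
time_s: 14.9
ee_pos: [0.5505, -0.0132, 0.1608]
eef_rot: [-3.071, 0.001, -0.101]
force: [-0.3, 0.5, -6.9]
grip_width: 0.0188
```

```bash
cat >> h.py <<'E'
def platepose(c,W,zt,lo,hi):
    # plate top surface near height zt: plane fit -> normal tilt; then rect
    m=(np.abs(W[...,2]-zt)<.014)&(W[...,0]>lo[0])&(W[...,0]<hi[0])&(W[...,1]>lo[1])&(W[...,1]<hi[1])
    P=W[m]
    for _ in range(4):
        A=np.c_[P[:,:2]-P[:,:2].mean(0),np.ones(len(P))]; k=np.linalg.lstsq(A,P[:,2],rcond=None)[0]
        r=np.abs(A@k-P[:,2]); P=P[r<max(.004,1.5*np.median(r))]
    c0=P[:,:2].mean(0); 
    print(c,"plate n",len(P),"dz/dx,dz/dy",k[:2].round(4),"z at mean",k[2].round(4),c0.round(4),"rect",*rect(P))
E
python3 - <<'E'
from h import *
o=ctrl.get_obs();print(o["ee_pos"],o["eef_rot"],o["force"],o["moment"],o["grip_width"])
for c in("top","side"):
    p,d=viewer.camera(c);W=world(c,d);cv2.imwrite(f"pics/{c}4.png",p)
    platepose(c,W,.096,(.42,-.2),(.7,.16))
    show(c+" boss",W,.135,.157,(.42,-.18),(.7,.15),minpx=30)
    if c=="side":cv2.imwrite("pics/s4c.png",cv2.resize(p[120:280,200:400],(800,600),interpolation=2))
E
```

```text
[ 0.55050191 -0.01323781  0.16079506] [-3.07077066e+00  7.07543005e-04 -1.00589897e-01] [-0.32731107  0.54743875 -6.90054716] [-0.10691163 -0.04143389 -0.02888347] 0.018788528864738453
top plate n 837 dz/dx,dz/dy [ 0.0124 -0.0253] z at mean 0.0911 [0.5575 0.0527] rect [557.1  25. ] [261.4 140.1] 86.16
top boss 46 mean [597.9  35.9 141.9] rect [597.5  36.5] [37.4 10.1] 4.82
top boss 41 mean [515.3  44.2 140.5] rect [516.   44.6] [ 9.9 32.5] 80.28
side plate n 1368 dz/dx,dz/dy [ 0.0139 -0.0267] z at mean 0.0937 [0.5458 0.0086] rect [555.2  11.5] [287.8 144. ] 84.79
side boss 74 mean [547.4 -14.  146. ] rect [545.1 -16.6] [37.5 15.8] 66.22
side boss 144 mean [501.4 -58.9 142.7] rect [502.3 -60.6] [44.4 43.6] 73.16
side boss 138 mean [598.4  23.4 142.1] rect [600.9  21.2] [42.5 47.4] 30.94
side boss 148 mean [511.2  31.9 141.3] rect [513.3  31.5] [42.4 45.6] 64.54
```

View pics/s4c.png

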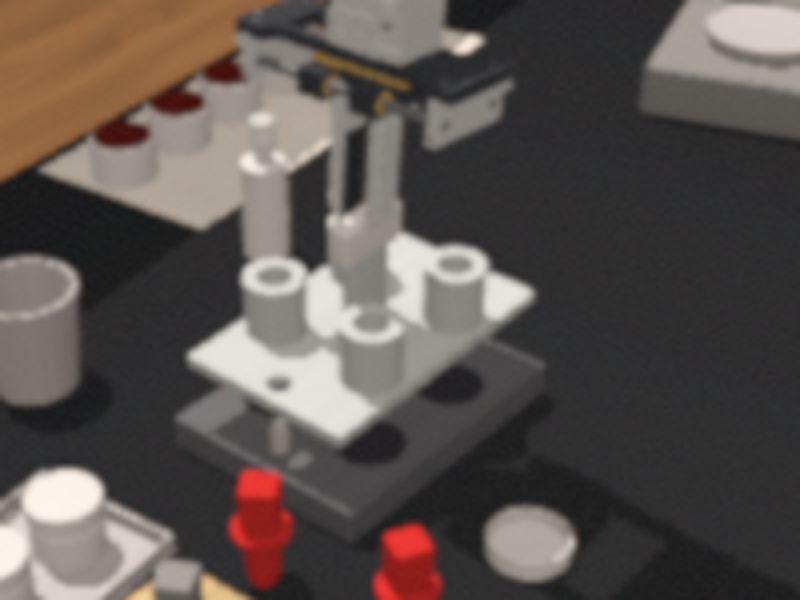

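carry_out(commands=[1, 0, 0.1, 0, 0.01, 0.005, 0, 1, -0.1, 0.2, -0.3, 0.02, 0.01, 0, 1, -0.1, 0.25, -0.6, 0.02, 0.01, 0, 1, -0.1, 0.25, -1, 0.02, 0.01, 0, 1, -0.1, 0.25, -1.5, 0.02, 0.01, 0, 1, -0.1, 0.25, -1.7, 0.02, 0.01, 0, 1, -0.1, 0.25, -1.7, 0.02, 0.01, 0])

```text
time_s: 15.58
ee_pos: [0.5492, -0.0103, 0.143]
eef_rot: [-3.052, 0.014, -0.1]
force: [-0.2, -0.5, -6.7]
grip_width: 0.0189
```

Run:
```python
from h import *
o=ctrl.get_obs();print(o["ee_pos"],o["eef_rot"],o["force"],o["moment"],o["grip_width"])
ims=[]
for c in("top","side"):
    p,d=viewer.camera(c);W=world(c,d)
    platepose(c,W,.077,(.42,-.2),(.7,.16))
    show(c+" boss",W,.118,.135,(.42,-.18),(.7,.15),minpx=30)
    ims.append(cv2.resize(p[195:270,235:335] if c=="top" else p[160:265,235:375],(800,600) if 0 else (400,300),interpolation=2))
    if c=="top": ims=[cv2.resize(p[195:270,240:340],(800,600),interpolation=2)]
cv2.imwrite("pics/t5.png",ims[0])
```

```text
[ 0.54916192 -0.01034417  0.14295646] [-3.05192202  0.01394488 -0.09989407] [-0.2180804  -0.45887467 -6.73655171] [-0.17556125 -0.06700754 -0.04835233] 0.01889929176064289
top plate n 824 dz/dx,dz/dy [ 0.0015 -0.0064] z at mean 0.0746 [0.557  0.0546] rect [553.8  23.2] [261.1 140.1] 85.27
top boss 65 mean [597.5  36.4 124.1] rect [597.8  36.2] [16.3 41.3] 89.69
top boss 54 mean [514.2  45.9 124.4] rect [513.7  46.4] [13.7 38.3] 72.95
side plate n 1344 dz/dx,dz/dy [ 0.0042 -0.0093] z at mean 0.0768 [0.5446 0.0113] rect [553.2  12.4] [282.6 142.4] 84.6
side boss 141 mean [500.7 -56.  125.3] rect [502.1 -57.8] [42.7 48.2] 32.36
side boss 136 mean [596.8  27.1 125.1] rect [598.8  25.3] [42.4 45.1] 40.25
side boss 60 mean [546.2 -11.5 126.9] rect [544.8 -16.4] [38.5 13. ] 69.64
side boss 153 mean [509.4  35.4 124.6] rect [510.1  34.6] [43.3 45.1] 17.97
```

View pics/t5.png

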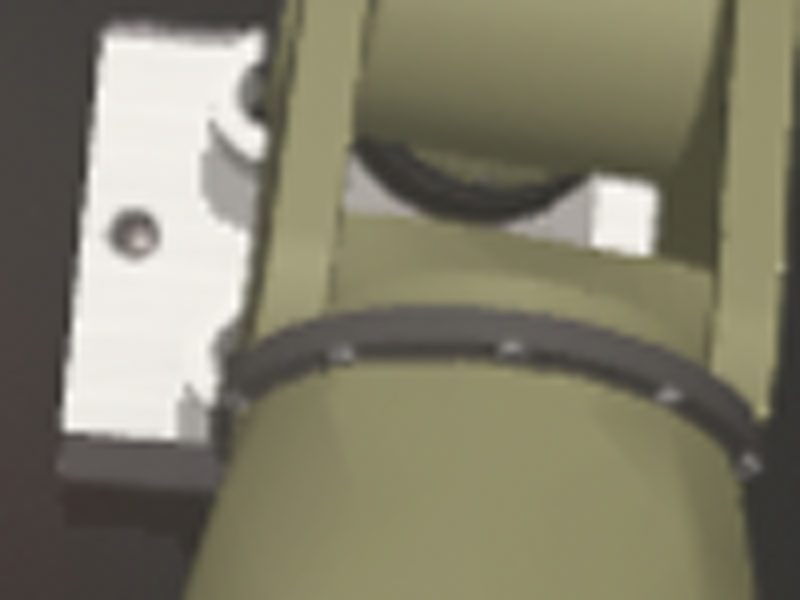

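Run:
```python
from h import *
p,d=viewer.camera("top");W=world("top",d);g=cv2.cvtColor(p,cv2.COLOR_BGR2GRAY).astype(float)
s=g[217:232,248:266]; w=np.clip(170-s,0,None); v,u=np.mgrid[217:232,248:266]
print(s.astype(int))
m=w>0; uc,vc=(u[m].min()+u[m].max())/2,(v[m].min()+v[m].max())/2
cu,cv_=(w*u).sum()/w.sum(),(w*v).sum()/w.sum()
i=viewer.camera_info("top");R=np.array(i["R"]);t=np.array(i["t"])
def un(u,v,z):
    C=-R.T@t; r=R.T@np.array([(u-i["cx"])/i["fx"],(v-i["cy"])/i["fy"],1]); return (C+r*(z-C[2])/r[2]).round(4)
print((cu,cv_),(uc,vc),un(cu,cv_,.076),un(uc,vc,.076),"pin tip pix",pix("top",(.5591,.0717,.058)), "pin at .045",pix("top",(.5591,.0717,.045)))
```

```text
[[ 69  69  81 227 235 236 236 235 236 236 236 236 236 237 236 236 236 182]
 [ 69  70 112 228 236 236 235 236 236 236 236 235 235 236 236 236 236 181]
 [ 70  69 112 229 238 237 237 237 235 235 236 236 236 236 236 235 236 198]
 [ 70  69 125 230 238 238 234 229 218 216 228 236 237 238 237 237 237 237]
 [ 70  69 169 231 237 235 210 160 130 126 173 223 236 237 237 237 237 237]
 [ 70  69 198 234 238 226 153  99  94  99 101 170 230 238 238 237 237 237]
 [ 70  70 196 233 237 197 118  95 125 130 114 127 222 237 238 238 238 239]
 [ 69  69 203 233 236 182 108 104 171 172 148 120 223 236 237 237 237 237]
 [ 70  68 228 236 237 209 137 106 148 195 173 168 229 236 236 236 237 237]
 [ 69  82 229 237 237 237 195 147 144 146 173 221 231 235 236 235 236 235]
 [ 69 113 231 239 239 239 234 213 201 204 225 236 222 235 237 237 237 237]
 [ 69 113 230 238 239 239 239 240 240 240 240 240 240 240 239 239 239 239]
 [ 70 125 229 236 237 237 237 237 238 238 238 238 238 239 239 240 240 240]
 [ 68 159 231 237 237 237 237 237 237 236 237 237 237 237 237 236 237 237]
 [ 68 169 232 237 237 237 237 237 237 237 238 238 238 238 238 237 237 237]]
(np.float64(250.63309352517985), np.float64(222.95757876457455)) (np.float64(253.5), np.float64(224.0)) [0.5611 0.0885 0.076 ] [0.5581 0.0805 0.076 ] pin tip pix (np.float64(256.964688380018), np.float64(224.64603196195617)) pin at .045 (np.float64(257.1832584121454), np.float64(225.36594435218768))
```

carry_out(commands=[1, 0, -0.05, -0.5, 0.005, 0, 0, 1, 0, -0.05, -1, 0.005, 0, 0, 1, 0, -0.05, -1.5, 0.005, 0, 0, 1, 0, -0.05, -2, 0.005, 0, 0, 1, 0, -0.05, -2.5, 0.005, 0, 0, 1, 0, -0.05, -3.0, 0.005, 0, 0, 1, 0, -0.05, -3.0, 0.005, 0, 0])

```text
time_s: 16.32
ee_pos: [0.5491, -0.0109, 0.1127]
eef_rot: [-3.047, 0.015, -0.1]
force: [-0.1, -0.3, -6.8]
grip_width: 0.0185
```

carry_out(commands=[1, 0, 0, -0.3, 0, 0, 0, 1, 0, 0, -0.5, 0, 0, 0, 1, 0, 0, -0.65, 0, 0, 0, 1, 0, 0, -0.7, 0, 0, 0, 1, 0, 0, -0.7, 0, 0, 0])

```text
time_s: 16.73
ee_pos: [0.5497, -0.0111, 0.107]
eef_rot: [-3.047, 0.013, -0.1]
force: [-2.9, -0.9, 4.4]
grip_width: 0.0186
```

carry_out(commands=[-0.2, 0, 0, 0, 0, 0, 0, -0.2, 0, 0, 0, 0, 0, 0, -0.2, 0, 0, 0, 0, 0, 0, -0.2, 0, 0, 0, 0, 0, 0, -0.2, 0, 0, 0, -0.05, 0, 0, -0.2, 0, 0, 3, -0.09, 0, 0, -0.2, 0, 0, 6, -0.09, 0, 0, -0.2, 0, 0, 10, -0.09, 0, 0, -0.2, 0, 0, 10, -0.09, -0.013, 0])

```text
time_s: 17.48
ee_pos: [0.5522, -0.011, 0.2142]
eef_rot: [-3.135, -0.019, -0.1]
force: [0.2, 0.3, 0.4]
grip_width: 0.0567
```

carry_out(commands=[-0.2, -4, 20, 1, 0, 0, 0, -0.2, -4, 20, 1, 0, 0, 0, -0.2, -4, 20, 1, 0, 0, 0, -0.2, -4, 20, 1, 0, 0, 0, -0.2, -4, 20, 1, 0, 0, 0, -0.2, -4, 20, 1, 0, 0, 0, -0.2, -6, 26.5, 0, 0, 0, 0, -0.2, -6, 26.5, 0, 0, 0, 0])

```text
time_s: 18.15
ee_pos: [0.4917, 0.2556, 0.214]
eef_rot: [-3.135, -0.02, -0.1]
force: [0.6, 0.7, 0.6]
grip_width: 0.0565
```

Run:
```python
from h import *
o=ctrl.get_obs();print(o["ee_pos"],o["eef_rot"],o["force"])
for c in("top","side"):
    p,d=viewer.camera(c);W=world(c,d);cv2.imwrite(f"pics/{c}6.png",p);np.save(c+"6.npy",W)
    platepose(c,W,.040,(.42,-.16),(.7,.13))
    show(c+" plate",W,.036,.046,(.42,-.16),(.7,.13),minpx=200)
    show(c+" boss",W,.082,.1,(.42,-.16),(.7,.13),minpx=30)
    show(c+" heads",W,.092,.112,(.36,.2),(.55,.4),minpx=30)
    show(c+" locpins",W,.048,.065,(.45,-.14),(.65,.11),minpx=8)
```

```text
[0.49165427 0.25556098 0.21397805] [-3.13460902 -0.01977459 -0.10024647] [0.62619637 0.66784186 0.60359087]
top plate n 2218 dz/dx,dz/dy [-0.0011 -0.0001] z at mean 0.0386 [ 0.5463 -0.0157] rect [548.2 -18.4] [220.4 149.3] 84.0
top plate 2305 mean [546.2 -17.5  39.3] rect [549.4 -18.6] [220.2 140.5] 84.36
top boss 139 mean [597.3  22.8  88.5] rect [596.7  23. ] [39.1 42.4] 89.48
top boss 137 mean [588.  -68.2  88.4] rect [587.5 -67.6] [42.1 42.1] 88.18
top boss 144 mean [510.2  31.7  88.8] rect [509.7  31.7] [43.6 42.3] 18.38
top boss 139 mean [500.8 -60.   88.9] rect [501.  -60.1] [41.5 42.3] 89.03
top heads 76 mean [490.7 259.9  99.1] rect [491.  260.5] [24.5 20.4] 23.78
top locpins 13 mean [606.   20.6  58.5] rect [604.7  20.4] [21.1  7.8] 71.52
top locpins 14 mean [595.9 -72.1  58.5] rect [594.6 -72.4] [21.9 10.4] 60.28
top locpins 8 mean [577.8  16.1  56.3] rect [578.   15.4] [ 3.4 21.6] 21.54
top locpins 15 mean [569.6 -67.1  55. ] rect [570.5 -68.4] [34.5  8.6] 89.83
top locpins 17 mean [558.8  71.1  53.7] rect [559.   71.4] [11.8 10.2] 62.32
top locpins 17 mean [ 540.7 -110.2
[... 618 characters left out ...]
66.84
side boss 152 mean [509.2  35.4  88.6] rect [510.7  33.6] [43.3 44.7] 7.68
side heads 114 mean [488.3 266.3  99.8] rect [489.5 264.9] [24.1 25.9] 28.36
side heads 136 mean [495.1 345.6  99.7] rect [496.7 343.3] [26.6 26.6] 82.54
side heads 147 mean [415.4 352.  100.1] rect [416.7 350.7] [24.6 25.2] 30.42
side locpins 9 mean [597.9 -47.7  52.1] rect [597.2 -48.3] [ 3.6 13.2] 68.18
side locpins 70 mean [493.5 -43.9  57.1] rect [493.6 -47. ] [41.4 19.4] 35.79
side locpins 70 mean [587.6  36.8  56.1] rect [588.2  35.8] [41.1 20.4] 38.98
side locpins 73 mean [502.7  47.2  56.6] rect [507.3  44.9] [44.1 21.8] 19.16
side locpins 19 mean [558.7  74.8  54. ] rect [559.   75.7] [11.1 10.6] 35.91
```

Plate is flush and level: centre within about 1.3 mm of the base and no tilt. Now the first pin (B).

carry_out(commands=[-0.2, 0, 0.4, -3, -0.004, 0.017, 0.114, -0.2, 0, 0.8, -6, -0.004, 0.017, 0.228, -0.2, 0, 0.8, -6, -0.002, 0.018, 0.342, -0.2, 0, 0.8, -6, -0.001, 0.019, 0.456, -0.2, 0, 0.8, -6, 0.0, 0.02, 0.57, -0.2, 0, 0.8, -6, 0.0, 0.02, 0.57, -0.2, 0, 0.8, -6, 0.0, 0.02, 0.57])

```text
time_s: 18.83
ee_pos: [0.4913, 0.264, 0.1534]
eef_rot: [-3.132, 0.001, 0.469]
force: [0.1, -0.0, 0.4]
grip_width: 0.0566
```

carry_out(commands=[-0.2, -0.15, 0, -2, -0.008, -0.004, 0, -0.2, -0.15, 0, -4, -0.008, -0.004, 0, -0.2, -0.15, 0, -6, -0.008, -0.004, 0, -0.2, -0.15, 0, -8, -0.008, -0.004, 0, -0.2, -0.15, 0, -8.6, -0.008, -0.004, 0, -0.2, -0.15, 0, -8.6, -0.008, -0.004, 0, 1, -0.15, 0, -8.6, -0.008, -0.004, 0, 1, -0.15, 0, -8.6, -0.008, -0.004, 0, 1, -0.15, 0, -8.6, -0.008, -0.004, 0, 1, -0.15, 0, -8.6, -0.008, -0.004, 0, 1, -0.15, 0, -8.6, -0.008, -0.004, 0, 1, -0.15, 0, -8.6, -0.008, -0.004, 0], force=40)

```text
time_s: 19.83
ee_pos: [0.4901, 0.2641, 0.068]
eef_rot: [-3.141, -0.0, 0.469]
force: [-0.9, 0.1, 2.9]
grip_width: 0.0238
```

carry_out(commands=[1, 0, 0, 0, 0, 0, 0, 1, 0, 0, 1, 0, 0, 0, 1, 0, 0, 3, 0, 0, 0, 1, 0, 0, 6, 0, 0, 0, 1, 0, 0, 9, 0, 0, 0, 1, 0, 0, 11, 0, 0, 0, 1, 0, 0, 11, 0, 0, 0, 1, 0, 0, 11, 0, 0, 0])

```text
time_s: 20.5
ee_pos: [0.4903, 0.2642, 0.1789]
eef_rot: [-3.141, -0.002, 0.469]
force: [0.0, -0.0, -1.4]
grip_width: 0.024
```

Run:
```python
from h import *
o=ctrl.get_obs();print(o["ee_pos"],o["eef_rot"],o["force"],o["grip_width"])
t=o["ee_pos"]
for c in("top","side"):
    p,d=viewer.camera(c);W=world(c,d)
    show(c+" collar",W,t[2]-.014,t[2]-.001,(t[0]-.05,t[1]-.05),(t[0]+.05,t[1]+.05),minpx=8)
    show(c+" shank",W,t[2]-.06,t[2]-.02,(t[0]-.05,t[1]-.05),(t[0]+.05,t[1]+.05),minpx=8)
    if c=="side":
        u,v=map(int,pix(c,t)); cv2.imwrite("pics/s7.png",cv2.resize(p[v-60:v+60,u-60:u+60],(600,600),interpolation=2))
```

```text
[0.4902846  0.26420838 0.17888914] [-3.14070669e+00 -2.05857521e-03  4.69358134e-01] [ 0.02472205 -0.04721591 -1.41312307] 0.02402198624729443
top collar 44 mean [492.9 249.5 171.3] rect [493.1 249.9] [33.8 12.8] 11.91
side collar 120 mean [483.6 270.5 171.3] rect [487.1 266.6] [38.2 32. ] 49.88
side shank 109 mean [484.5 270.4 141.3] rect [485.5 270.1] [23.4 11.2] 37.71
```

View pics/s7.png

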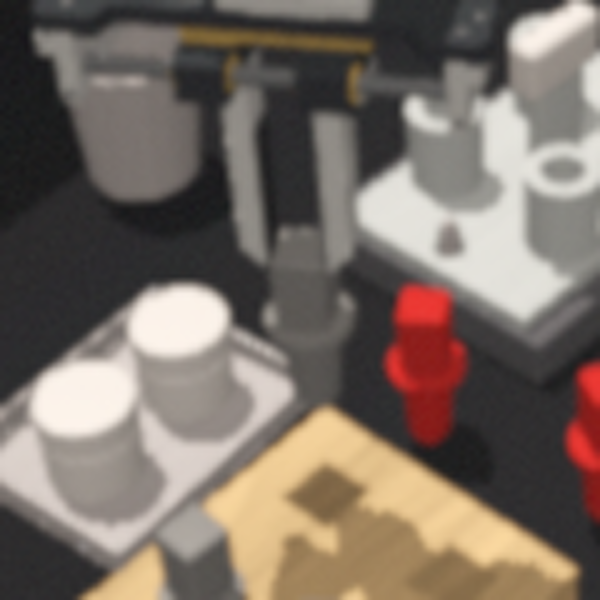

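carry_out(commands=[1, 1.8, -4, 0, 0, 0, 0, 1, 3.6, -8, 0, 0, 0, 0, 1, 5.4, -12, 0, 0, 0, 0, 1, 7.2, -16, 0, 0, 0, 0, 1, 9, -20, 0, 0, 0, 0, 1, 10, -23, 0, 0, 0, 0, 1, 10.7, -24, 0, 0, 0, 0, 1, 10.7, -24, 0, 0, 0, 0, 1, 10.7, -24, 0, 0, 0, 0])

```text
time_s: 21.35
ee_pos: [0.596, 0.0239, 0.1754]
eef_rot: [-3.139, 0.004, 0.468]
force: [0.2, 0.2, -0.3]
grip_width: 0.0242
```

Run:
```python
from h import *
o=ctrl.get_obs();print(o["ee_pos"],o["eef_rot"],o["force"],o["grip_width"])
t=o["ee_pos"]
for c in("top","side"):
    p,d=viewer.camera(c);W=world(c,d)
    show(c+" collar",W,t[2]-.014,t[2]-.001,(t[0]-.05,t[1]-.05),(t[0]+.05,t[1]+.05),minpx=8)
    show(c+" boss",W,.082,.1,(.42,-.16),(.7,.13),minpx=30)
```

```text
[0.59603183 0.02394859 0.17542164] [-3.13921053  0.0036179   0.46831414] [ 0.24905051  0.1762988  -0.27457695] 0.024209539005032372
top boss 80 mean [588.1 -77.8  88.8] rect [587.  -76.6] [24.4 42.7] 84.05
top boss 58 mean [503.3 -73.5  88.8] rect [502.8 -74. ] [39.4 14.8] 8.46
side collar 70 mean [590.8  32.9 169.2] rect [593.6  29.8] [36.  29.4] 38.01
side boss 124 mean [500.7 -56.1  88.8] rect [501.8 -57.7] [44.4 44.4] 61.62
side boss 131 mean [596.7  26.   88.9] rect [597.6  25.2] [42.5 42.7] 51.93
side boss 53 mean [546.5 -11.2  90.5] rect [548.7 -15.1] [35.6 15.1] 78.93
side boss 152 mean [509.5  35.1  88.8] rect [510.1  33.6] [42.9 44. ] 16.2
```

carry_out(commands=[1, 0.15, 0, -1.5, 0, 0, 0, 1, 0.15, 0, -3, 0, 0, 0, 1, 0.15, 0, -4, 0, 0, 0, 1, 0.15, 0, -5, 0, 0, 0, 1, 0.15, 0, -5.8, 0, 0, 0, 1, 0.15, 0, -6.3, 0, 0, 0, 1, 0.15, 0, -6.3, 0, 0, 0])

```text
time_s: 22.03
ee_pos: [0.597, 0.0254, 0.1122]
eef_rot: [-3.139, 0.004, 0.471]
force: [-1.4, -0.8, -1.3]
grip_width: 0.0242
```

carry_out(commands=[1, 0, 0, -0.2, 0, 0, 0, 1, 0, 0, -0.4, 0, 0, 0, 1, 0, 0, -0.6, 0, 0, 0, 1, 0, 0, -0.6, 0, 0, 0])

```text
time_s: 22.37
ee_pos: [0.5974, 0.0251, 0.1068]
eef_rot: [-3.14, 0.003, 0.471]
force: [0.5, -2.5, 3.7]
grip_width: 0.024
```

carry_out(commands=[1, 0, -0.1, -0.1, 0, 0, 0, 1, 0, -0.1, -0.2, 0, 0, 0, 1, 0, -0.1, -0.3, 0, 0, 0, 1, 0, -0.1, -0.4, 0, 0, 0, 1, 0, -0.1, -0.5, 0, 0, 0, 1, 0, -0.1, -0.5, 0, 0, 0])

```text
time_s: 22.87
ee_pos: [0.5982, 0.0241, 0.1041]
eef_rot: [-3.142, 0.0, 0.471]
force: [-5.5, -1.3, 17.5]
grip_width: 0.0239
```

carry_out(commands=[1, -0.05, 0, -0.2, 0, 0, 0, 1, -0.05, 0, -0.3, 0, 0, 0, 1, -0.05, 0, -0.35, 0, 0, 0, 1, -0.05, 0, -0.35, 0, 0, 0])

```text
time_s: 23.2
ee_pos: [0.5985, 0.024, 0.1036]
eef_rot: [3.14, -0.003, 0.471]
force: [-8.2, -1.3, 24.2]
grip_width: 0.0241
```

carry_out(commands=[-0.2, 0, 0, 0.2, 0, 0, 0, -0.2, 0, 0, 0.2, 0, 0, 0, -0.2, 0, 0, 0.2, 0, 0, 0, -0.2, 0, 0, 0.2, 0, 0, 0, -0.2, 0, 0, 0.2, 0, 0, 0, -0.2, 0, 0, 3, 0, 0, 0, -0.2, 0, 0, 7, 0, 0, 0, -0.2, -2, 4, 8, 0, 0, 0, -0.2, -4, 7.4, 8, 0, 0, 0, -0.2, -6, 11, 8, 0, 0, 0, -0.2, -8, 14.6, 8, 0, 0, 0, -0.2, -10, 18, 8, 0, 0, 0])

```text
time_s: 24.2
ee_pos: [0.4972, 0.2055, 0.1835]
eef_rot: [3.14, -0.003, 0.47]
force: [0.4, 0.5, 0.0]
grip_width: 0.0566
```

carry_out(commands=[-0.2, -4, 7, 0, 0, 0, 0, -0.2, -7.8, 14, 0, 0, 0, 0.04, -0.2, -7.8, 14, -2, 0, 0, 0.04, -0.2, -7.8, 14, -3.5, 0, 0, 0.04, -0.2, -7.8, 14, -3.5, 0, 0, 0.04, -0.2, -7.8, 14, -3.5, 0, 0, 0.04])

```text
time_s: 24.7
ee_pos: [0.4176, 0.3465, 0.147]
eef_rot: [3.14, 0.0, 0.513]
force: [0.1, -0.3, 0.2]
grip_width: 0.0566
```

```bash
cat > chk.py <<'E'
from h import *
o=ctrl.get_obs();print(o["time_s"],o["ee_pos"],o["eef_rot"],o["force"])
for c in("top","side"):
    p,d=viewer.camera(c);W=world(c,d)
    show(c+" sockheads",W,.126,.15,(.47,-.1),(.63,.07),minpx=20)
    show(c+" boss",W,.082,.1,(.42,-.16),(.7,.13),minpx=30)
    show(c+" rackheads",W,.092,.112,(.36,.2),(.55,.4),minpx=30)
E
python3 chk.py
```

```text
24.7 [0.41762766 0.34652214 0.14699536] [3.13993225e+00 1.01345402e-04 5.13448385e-01] [ 0.08665198 -0.34339881  0.19956431]
top sockheads 88 mean [597.6  22.9 135.3] rect [597.9  23.1] [25.  24.2] 25.19
top sockheads 179 mean [548.3 -18.5 139.4] rect [549.5 -19. ] [58.8 20.8] 84.64
top boss 91 mean [589.7  22.6  92.8] rect [595.   22.6] [37.6 40.7] 6.35
top boss 140 mean [588.  -68.2  88.8] rect [587.8 -67.5] [42.7 41.9] 0.16
top boss 141 mean [510.2  31.6  88.9] rect [511.3  31.6] [43.1 42.6] 45.69
top boss 142 mean [500.9 -60.4  89.1] rect [500.8 -60.1] [41.6 41.3] 89.02
top rackheads 88 mean [496.1 341.   99.4] rect [495.8 342.3] [25.1 24.3] 85.75
top rackheads 93 mean [416.4 347.4  99.1] rect [416.7 348.2] [25.1 24.2] 29.51
side sockheads 156 mean [546.5 -11.5 137.8] rect [548.6 -15.3] [58.2 21.3] 79.31
side sockheads 42 mean [592.2  31.1 133.3] rect [591.6  31. ] [28.5 13. ] 60.85
side boss 132 mean [500.5 -56.   88.5] rect [501.7 -57.5] [42.1 44. ] 7.21
side boss 54 mean [546.2  -9.9  91.5] rect [545.5 -12.6] [33.9 13.4] 61.69
side boss 114 mean [591.1  33.9  92.3] rect [593.7  30. ] [43.  33.5] 34.77
side boss 130 mean [508.5  32.8  89.2] rect [510.2  31.8] [40.4 45.3] 62.75
side rackheads 136 mean [494.7 345.7  99.8] rect [496.4 344. ] [24.7 27.2] 84.51
side rackheads 144 mean [415.2 352.  100.3] rect [416.9 350.5] [24.6 24.7] 29.87
```

carry_out(commands=[-0.2, 0, 0.25, -2, 0, 0, 0, -0.2, 0, 0.25, -4, 0, 0, 0, -0.2, 0, 0.25, -6, 0, 0, 0, -0.2, 0, 0.25, -7.5, 0, 0, 0, -0.2, 0, 0.25, -8, 0, 0, 0, -0.2, 0, 0.25, -8, 0, 0, 0, 1, 0, 0.25, -8, 0, 0, 0, 1, 0, 0.25, -8, 0, 0, 0, 1, 0, 0.25, -8, 0, 0, 0, 1, 0, 0.25, -8, 0, 0, 0, 1, 0, 0.25, -8, 0, 0, 0, 1, 0, 0.25, -8, 0, 0, 0])

```text
time_s: 25.8
ee_pos: [0.4197, 0.3477, 0.0692]
eef_rot: [3.14, -0.003, 0.51]
force: [-0.6, -0.9, 3.0]
grip_width: 0.0239
```

carry_out(commands=[1, 0, 0, 0, 0, 0, 0, 1, 0, 0, 1, 0, 0, 0, 1, 0, 0, 3, 0, 0, 0, 1, 0, 0, 6, 0, 0, 0, 1, 0, 0, 9, 0, 0, 0, 1, 0, 0, 11, 0, 0, 0, 1, 0, 0, 11, 0, 0, 0, 1, 0, 0, 11, 0, 0, 0])

```text
time_s: 26.47
ee_pos: [0.4199, 0.3479, 0.18]
eef_rot: [3.14, -0.005, 0.511]
force: [-0.8, 0.6, -0.0]
grip_width: 0.0241
```

carry_out(commands=[1, 0.8, -4, 0, 0, 0, 0, 1, 1.6, -8, 0, 0, 0, 0, 1, 2.4, -12, 0, 0, 0, 0, 1, 3.2, -16, 0, 0, 0, 0, 1, 4, -20, 0, 0, 0, 0, 1, 4.8, -24, 0, 0, 0, 0, 1, 5.6, -28, 0, 0, 0, 0, 1, 6.4, -32, 0, 0, 0, 0, 1, 7.2, -36, 0, 0, 0, 0, 1, 8, -39.5, 0, 0, 0, 0, 1, 8.1, -40.7, 0, 0, 0, 0, 1, 8.1, -40.7, 0, 0, 0, 0])

```text
time_s: 27.47
ee_pos: [0.5004, -0.0614, 0.1785]
eef_rot: [-3.141, -0.003, 0.507]
force: [0.2, 1.0, -0.7]
grip_width: 0.0238
```

carry_out(commands=[1, 0, 0, 0, 0, 0, 0, 1, 0, 0, 0, 0, 0, 0])

```text
time_s: 27.63
ee_pos: [0.4998, -0.0605, 0.1776]
eef_rot: [-3.14, -0.002, 0.508]
force: [1.0, 0.4, -0.9]
grip_width: 0.0239
```

Run:
```python
from h import *
o=ctrl.get_obs();print(o["ee_pos"],o["eef_rot"],o["force"],o["grip_width"])
t=o["ee_pos"]
for c in("top","side"):
    p,d=viewer.camera(c);W=world(c,d)
    show(c+" collar",W,t[2]-.016,t[2]-.001,(t[0]-.05,t[1]-.05),(t[0]+.05,t[1]+.05),minpx=8)
    show(c+" shank",W,t[2]-.05,t[2]-.02,(t[0]-.03,t[1]-.03),(t[0]+.03,t[1]+.03),minpx=8)
    show(c+" boss",W,.082,.1,(.42,-.16),(.7,.13),minpx=30)
```

```text
[ 0.49981777 -0.06050772  0.17755459] [-3.14012172e+00 -1.59858985e-03  5.07598135e-01] [ 0.97627511  0.39326089 -0.93624752] 0.02391820408329126
top collar 26 mean [493.6 -44.1 168.9] rect [493.5 -43.6] [28.9  6.9] 16.18
top boss 86 mean [588.4  24.   92.7] rect [594.6  23.3] [37.7 39.5] 5.12
top boss 145 mean [510.2  31.5  88.9] rect [510.   31.7] [41.9 43.9] 0.45
top boss 38 mean [494.2 -45.9  89. ] rect [496.7 -45.8] [35.2 13.9] 24.07
side collar 75 mean [493.  -49.5 170.8] rect [494.9 -53.3] [35.7 35.6] 32.58
side shank 70 mean [493.2 -50.1 143.4] rect [493.4 -50.5] [23.3 14.5] 31.81
side boss 127 mean [500.3 -56.2  88.9] rect [500.8 -57.4] [44.  43.2] 70.73
side boss 53 mean [547.3 -10.5  90.7] rect [545.6 -12.5] [33.8 13.1] 61.35
side boss 112 mean [591.3  33.7  92.2] rect [593.6  29.8] [43.2 32.8] 37.59
side boss 153 mean [509.4  35.   88.8] rect [510.5  33.1] [42.5 47.3] 15.62
```

carry_out(commands=[1, 0.25, -0.05, -1.5, 0, 0, 0, 1, 0.25, -0.05, -3, 0, 0, 0, 1, 0.25, -0.05, -4, 0, 0, 0, 1, 0.25, -0.05, -5, 0, 0, 0, 1, 0.25, -0.05, -5.8, 0, 0, 0, 1, 0.25, -0.05, -6.4, 0, 0, 0, 1, 0.25, -0.05, -6.8, 0, 0, 0, 1, 0.25, -0.05, -6.8, 0, 0, 0])

```text
time_s: 28.4
ee_pos: [0.5028, -0.0606, 0.1097]
eef_rot: [-3.141, -0.003, 0.509]
force: [4.2, 0.8, -5.0]
grip_width: 0.0234
```

carry_out(commands=[1, 0, 0, -0.15, 0, 0, 0, 1, 0, 0, -0.3, 0, 0, 0, 1, 0, 0, -0.3, 0, 0, 0, 1, 0, 0, -0.3, 0, 0, 0])

```text
time_s: 28.73
ee_pos: [0.5035, -0.0608, 0.1077]
eef_rot: [3.141, -0.004, 0.509]
force: [2.4, -0.1, 5.6]
grip_width: 0.0238
```

carry_out(commands=[1, 0, 0, -0.2, 0, 0, 0, 1, 0, 0, -0.35, 0, 0, 0, 1, 0, 0, -0.5, 0, 0, 0, 1, 0, 0, -0.6, 0, 0, 0, 1, 0, 0, -0.6, 0, 0, 0])

```text
time_s: 29.15
ee_pos: [0.5048, -0.0615, 0.1049]
eef_rot: [3.137, -0.007, 0.509]
force: [-6.6, -1.5, 28.7]
grip_width: 0.024
```

carry_out(commands=[-0.2, 0, 0, 0.2, 0, 0, 0, -0.2, 0, 0, 0.2, 0, 0, 0, -0.2, 0, 0, 0.2, 0, 0, 0, -0.2, 0, 0, 0.2, 0, 0, 0, -0.2, 0, 0, 0.2, 0, 0, 0, -0.2, 0, 0, 3, 0, 0, 0, -0.2, 0, 0, 7, 0, 0, 0, -0.2, 0, 4, 8, 0, 0, -0.12, -0.2, 0, 8, 8, 0, 0, -0.24, -0.2, 0, 12, 8, 0, 0, -0.36, -0.2, 0, 16, 8, 0, 0, -0.48, -0.2, 0, 20, 8, 0, 0, -0.6])

```text
time_s: 30.15
ee_pos: [0.5046, 0.1236, 0.1848]
eef_rot: [3.137, -0.007, -0.048]
force: [0.9, -0.5, 0.1]
grip_width: 0.0565
```

carry_out(commands=[-0.2, -0.3, 4, 0, 0, 0, -0.02, -0.2, -0.6, 8, 0, 0, 0, -0.03, -0.2, -0.7, 12, 0, 0, 0, -0.03, -0.2, -0.7, 16, 0, 0, 0, -0.03, -0.2, -0.7, 20, -1, 0, 0, -0.03, -0.2, -0.7, 20.4, -3, 0, 0, -0.03, -0.2, -0.7, 20.4, -3.5, 0, 0, -0.03, -0.2, -0.7, 20.4, -3.5, 0, 0, -0.03])

```text
time_s: 30.82
ee_pos: [0.4967, 0.3269, 0.1478]
eef_rot: [3.135, -0.004, -0.077]
force: [0.4, -1.2, 0.4]
grip_width: 0.0561
```

```bash
python3 chk.py
```

```text
30.8167 [0.49667882 0.32694576 0.14775664] [ 3.1347097  -0.00375524 -0.07705188] [ 0.41206347 -1.22751149  0.43062712]
top sockheads 88 mean [597.5  23.1 134.8] rect [598.5  23.2] [25.3 24.3] 26.71
top sockheads 177 mean [548.3 -18.3 139.6] rect [549.3 -18.9] [58.8 20.2] 83.3
top sockheads 93 mean [501.5 -59.2 136.3] rect [502.  -59.3] [25.3 25.1] 32.17
top boss 93 mean [589.8  22.7  92.8] rect [595.7  22.9] [39.  39.6] 89.67
top boss 138 mean [588.  -68.3  88.7] rect [588.  -67.5] [41.9 42.8] 87.71
top boss 146 mean [510.1  31.6  88.6] rect [509.8  31.7] [41.5 43.9] 0.93
top boss 92 mean [495.2 -57.7  93.4] rect [500.5 -60.1] [41.7 41.4] 87.7
top rackheads 71 mean [497.3 338.8  98.8] rect [495.5 340.8] [24.4 23.6] 0.28
side sockheads 154 mean [546.7 -11.8 137.7] rect [548.9 -16.5] [61.2 20.1] 83.03
side sockheads 73 mean [500.6 -54.2 135.7] rect [502.3 -57.2] [22.9 26.1] 21.9
side sockheads 74 mean [596.1  27.8 134.8] rect [598.9  25. ] [25.4 27.2] 35.33
side boss 113 mean [496.5 -48.   92.4] rect [498.3 -53.3] [43.2 36.6] 29.18
side boss 56 mean [546.8 -10.1  91.3] rect [545.4 -12.2] [34.5 15. ] 60.76
side boss 113 mean [590.9  34.   92.2] rect [593.8  30.3] [42.9 32.8] 32.63
side boss 150 mean [509.5  34.7  88.8] rect [510.3  33.5] [42.4 46.2] 57.27
side rackheads 135 mean [494.8 345.6 100. ] rect [496.7 344.2] [25.3 26.1] 82.83
```

carry_out(commands=[-0.2, 0, 1.6, -0.5, 0.007, 0.003, -0.04, -0.2, 0, 1.6, -2, 0.007, 0.003, -0.04, -0.2, 0, 1.6, -4, 0.007, 0.003, -0.04, -0.2, 0, 1.6, -6, 0.007, 0.003, -0.04, -0.2, 0, 1.6, -7.5, 0.007, 0.003, -0.04, -0.2, 0, 1.6, -8.1, 0.007, 0.003, -0.04, -0.2, 0, 1.6, -8.1, 0.007, 0.003, -0.04, 1, 0, 1.6, -8.1, 0.007, 0.003, -0.04, 1, 0, 1.6, -8.1, 0.007, 0.003, -0.04, 1, 0, 1.6, -8.1, 0.007, 0.003, -0.04, 1, 0, 1.6, -8.1, 0.007, 0.003, -0.04, 1, 0, 1.6, -8.1, 0.007, 0.003, -0.04])

```text
time_s: 31.92
ee_pos: [0.4981, 0.3427, 0.0699]
eef_rot: [-3.139, -0.004, -0.119]
force: [-0.7, -0.1, 0.0]
grip_width: 0.0265
```

carry_out(commands=[1, 0, 0, 0, 0, 0, 0, 1, 0, 0, 0, 0, 0, 0, 1, 0, 0, 1, 0, 0, 0, 1, 0, 0, 3, 0, 0, 0, 1, 0, 0, 6, 0, 0, 0, 1, 0, 0, 9, 0, 0, 0, 1, 0, 0, 11, 0, 0, 0, 1, 0, 0, 11, 0, 0, 0, 1, 0, 0, 11, 0, 0, 0])

```text
time_s: 32.67
ee_pos: [0.4984, 0.3429, 0.1812]
eef_rot: [-3.138, -0.006, -0.119]
force: [0.4, 0.3, -1.4]
grip_width: 0.0235
```

carry_out(commands=[1, 0.2, -4, 0, 0, 0, 0, 1, 0.4, -8, 0, 0, 0, 0, 1, 0.6, -12, 0, 0, 0, 0, 1, 0.8, -16, 0, 0, 0, 0, 1, 1, -20, 0, 0, 0, 0, 1, 1.1, -24, 0, 0, 0, 0, 1, 1.2, -28, 0, 0, 0, 0, 1, 1.2, -30.5, 0, 0, 0, 0, 1, 1.2, -31, 0, 0, 0, 0, 1, 1.2, -31, 0, 0, 0, 0, 1, 1.2, -31, 0, 0, 0, 0])

```text
time_s: 33.58
ee_pos: [0.5101, 0.0335, 0.1804]
eef_rot: [-3.138, -0.004, -0.119]
force: [-0.1, 0.5, -0.4]
grip_width: 0.0234
```

Run:
```python
from h import *
o=ctrl.get_obs();print(o["ee_pos"],o["eef_rot"],o["force"],o["grip_width"])
t=o["ee_pos"]
for c in("top","side"):
    p,d=viewer.camera(c);W=world(c,d)
    show(c+" collar",W,t[2]-.016,t[2]-.001,(t[0]-.05,t[1]-.05),(t[0]+.05,t[1]+.05),minpx=8)
    show(c+" shank",W,t[2]-.05,t[2]-.02,(t[0]-.03,t[1]-.03),(t[0]+.03,t[1]+.03),minpx=8)
    show(c+" boss",W,.082,.1,(.47,0),(.54,.07),minpx=30)
```

```text
[0.510089   0.03345281 0.18044637] [-3.13758983 -0.00439753 -0.11900553] [-0.13620072  0.50655924 -0.42540151] 0.023387372437113307
side collar 79 mean [504.   43.8 173.1] rect [504.9  43.1] [36.9 24.7] 31.5
side shank 73 mean [504.1  43.  146. ] rect [505.2  42.4] [21.6 11.2] 28.5
side boss 150 mean [509.8  35.1  88.8] rect [511.2  33.2] [43.4 43.4] 88.88
```

carry_out(commands=[1, 0.05, -0.15, -1.5, 0, 0, 0, 1, 0.05, -0.15, -3, 0, 0, 0, 1, 0.05, -0.15, -4, 0, 0, 0, 1, 0.05, -0.15, -5, 0, 0, 0, 1, 0.05, -0.15, -5.8, 0, 0, 0, 1, 0.05, -0.15, -6.4, 0, 0, 0, 1, 0.05, -0.15, -6.9, 0, 0, 0, 1, 0.05, -0.15, -7.2, 0, 0, 0, 1, 0.05, -0.15, -7.2, 0, 0, 0])

```text
time_s: 34.43
ee_pos: [0.511, 0.0325, 0.1086]
eef_rot: [-3.138, -0.006, -0.117]
force: [3.0, -0.7, -4.2]
grip_width: 0.0236
```

carry_out(commands=[1, 0, 0, -0.2, 0, 0, 0, 1, 0, 0, -0.35, 0, 0, 0, 1, 0, 0, -0.5, 0, 0, 0, 1, 0, 0, -0.6, 0, 0, 0, 1, 0, 0, -0.6, 0, 0, 0])

```text
time_s: 34.85
ee_pos: [0.5122, 0.0325, 0.1054]
eef_rot: [-3.137, -0.01, -0.117]
force: [-4.4, -0.2, 23.9]
grip_width: 0.0237
```

carry_out(commands=[-0.2, 0, 0, 0.2, 0, 0, 0, -0.2, 0, 0, 0.2, 0, 0, 0, -0.2, 0, 0, 0.2, 0, 0, 0, -0.2, 0, 0, 0.2, 0, 0, 0, -0.2, 0, 0, 3, 0, 0, 0, 1, 0, 0, 6, 0, 0, 0, 1, 0, 0, 6, 0, 0.006, 0, 1, 0, 0, 6, 0, 0.01, 0, 1, 0, 0, 6, 0, 0.01, 0, 1, 0, 0, 6, 0, 0.01, 0, 1, 0, 0, 6, 0, 0.01, 0, 1, 0, 0, 6, 0, 0.01, 0])

```text
time_s: 35.85
ee_pos: [0.5119, 0.0325, 0.1645]
eef_rot: [-3.139, 0.002, -0.118]
force: [0.5, 0.0, 0.1]
grip_width: 0.0132
```

carry_out(commands=[1, -0.15, 0, -1, 0, 0, 0, 1, -0.15, 0, -2, 0, 0, 0, 1, -0.15, 0, -2.6, 0, 0, 0, 1, -0.15, 0, -2.9, 0, 0, 0, 1, -0.15, 0, -3.1, 0, 0, 0, 1, -0.15, 0, -3.1, 0, 0, 0])

```text
time_s: 36.35
ee_pos: [0.5103, 0.0325, 0.1331]
eef_rot: [-3.139, 0.002, -0.118]
force: [0.0, -0.4, 0.2]
grip_width: 0.0004
```

```bash
python3 - <<'E'
from h import *
p,d=viewer.camera("side"); cv2.imwrite("pics/s8.png",cv2.resize(p[130:250,220:360],(700,600),interpolation=2))
E
python3 chk.py | grep -E "sock|rack"
```

```text
top sockheads 92 mean [501.3 -59.6 136. ] rect [502.1 -59.5] [25.5 25.3] 28.71
side sockheads 76 mean [500.4 -54.3 135.4] rect [501.8 -56.8] [24.3 27.2] 25.73
side sockheads 74 mean [596.  28. 135.] rect [597.8  25.2] [24.5 27.1] 27.02
side sockheads 48 mean [551.1   8.6 136.1] rect [551.1   3.5] [20.4 18.4] 81.64
side sockheads 92 mean [509.4  36.9 134.7] rect [511.2  34.4] [26.1 24.8] 89.95
```

View pics/s8.png

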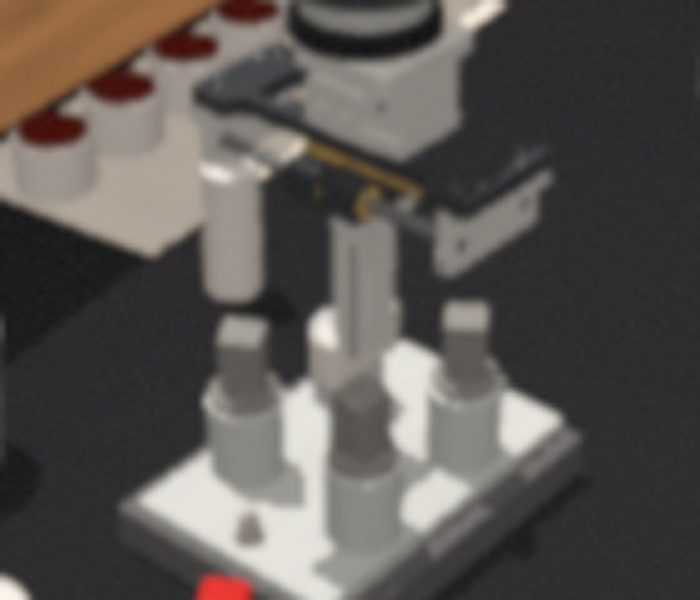

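carry_out(commands=[1, 0, 0, -0.15, 0, 0, 0, 1, 0, 0, -0.3, 0, 0, 0, 1, 0, 0, -0.45, 0, 0, 0, 1, 0, 0, -0.45, 0, 0, 0])

```text
time_s: 36.83
ee_pos: [0.5105, 0.0325, 0.129]
eef_rot: [-3.139, 0.002, -0.117]
force: [0.6, -0.4, -0.4]
grip_width: 0.0006
```

carry_out(commands=[1, 0, 0, -0.15, 0, 0, 0, 1, 0, 0, -0.3, 0, 0, 0, 1, 0, 0, -0.3, 0, 0, 0])

```text
time_s: 37.08
ee_pos: [0.5103, 0.0325, 0.1257]
eef_rot: [-3.139, 0.002, -0.117]
force: [-0.9, -0.2, -0.0]
grip_width: 0.0
```

Run:
```python
from h import *
o=ctrl.get_obs();t=o["ee_pos"];print(t,o["force"])
p,d=viewer.camera("side");W=world("side",d)
for z in (t[2],.136): print(pix("side",(t[0],t[1],z)))
u,v=map(int,pix("side",t)); c=cv2.resize(p[v-30:v+30,u-30:u+30],(600,600),interpolation=2); cv2.circle(c,(300,300),5,(0,0,255),-1); cv2.imwrite("pics/s9.png",c)
for r in range(v-14,v+6): print(r,(W[r,u-4:u+6:2,2]*1000).round(0),(W[r,u]*1000).round(0))
```

```text
[0.51031484 0.03249749 0.12571191] [-0.87549245 -0.21990921 -0.03627171]
(np.float64(292.30374011111), np.float64(211.80745438583156))
(np.float64(292.3219117656339), np.float64(208.7419757465722))
197 [178. 178. 183. 181. 179.] [504.  44. 183.]
198 [173. 175. 178. 182. 175.] [506.  41. 178.]
199 [172. 171. 174. 177. 172.] [506.  41. 174.]
200 [166. 169. 175. 174. 168.] [503.  45. 175.]
201 [164. 165. 170. 169. 167.] [504.  43. 170.]
202 [159. 162. 166. 168. 104.] [505.  42. 166.]
203 [124. 158. 164. 109.  66.] [504.  43. 164.]
204 [121. 115. 112. 106.  64.] [541. -12. 112.]
205 [118. 112. 138. 101.  63.] [519.  21. 138.]
206 [115. 139. 139. 137.  55.] [516.  26. 139.]
207 [138. 140. 139. 140. 139.] [513.  30. 139.]
208 [140. 139. 138. 138. 139.] [511.  32. 138.]
209 [137. 137. 138. 137. 137.] [509.  36. 138.]
210 [137. 138. 137. 136. 137.] [507.  39. 137.]
211 [133. 136. 138. 137. 132.] [504.  44. 138.]
212 [131. 132. 136. 133. 129.] [503.  45. 136.]
213 [129. 129. 134. 131. 121.] [502.  46. 134.]
214 [124. 127. 131. 126. 121.] [502.  46. 131.]
215 [119. 124. 127. 124. 120.] [503.  46. 127.]
216 [118. 121. 124. 120. 115.] [502.  46. 124.]
```

View pics/s9.png

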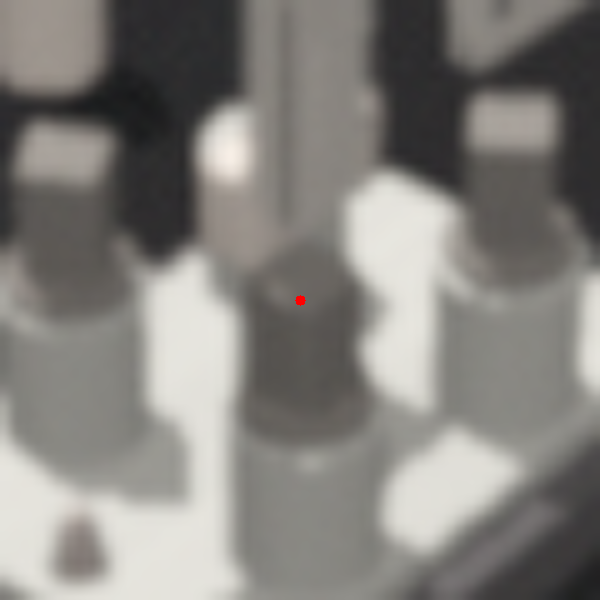

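carry_out(commands=[1, 0, 0, -0.2, 0, 0, 0, 1, 0, 0, -0.4, 0, 0, 0, 1, 0, 0, -0.6, 0, 0, 0, 1, 0, 0, -0.6, 0, 0, 0])

```text
time_s: 37.47
ee_pos: [0.5102, 0.0325, 0.1194]
eef_rot: [-3.139, 0.003, -0.117]
force: [0.1, -0.9, -0.6]
grip_width: 0.0002
```

carry_out(commands=[1, 0, 0, -0.2, 0, 0, 0, 1, 0, 0, -0.35, 0, 0, 0, 1, 0, 0, -0.5, 0, 0, 0, 1, 0, 0, -0.5, 0, 0, 0])

```text
time_s: 37.8
ee_pos: [0.51, 0.0325, 0.114]
eef_rot: [-3.139, 0.003, -0.118]
force: [-0.9, 1.2, -0.3]
grip_width: 0.0002
```

Run:
```python
from h import *
for c in ("side","top"):
    p,d=viewer.camera(c);W=world(c,d)
    cv2.imwrite(f"pics/{c}10.png",p)
    if c=="side":
        print(W.shape)
        for r in range(190,222): print(r,[tuple((W[r,k]*1000).round(0).astype(int)) for k in (288,292,296)])
        cv2.imwrite("pics/s10.png",cv2.resize(p[170:245,250:340],(720,600),interpolation=2))
```

```text
(420, 560, 3)
190 [(np.int64(517), np.int64(43), np.int64(200)), (np.int64(505), np.int64(43), np.int64(204)), (np.int64(499), np.int64(34), np.int64(201))]
191 [(np.int64(517), np.int64(43), np.int64(197)), (np.int64(504), np.int64(44), np.int64(202)), (np.int64(498), np.int64(35), np.int64(199))]
192 [(np.int64(518), np.int64(41), np.int64(192)), (np.int64(504), np.int64(43), np.int64(199)), (np.int64(499), np.int64(32), np.int64(194))]
193 [(np.int64(518), np.int64(42), np.int64(190)), (np.int64(505), np.int64(42), np.int64(195)), (np.int64(500), np.int64(31), np.int64(190))]
194 [(np.int64(517), np.int64(43), np.int64(187)), (np.int64(505), np.int64(43), np.int64(192)), (np.int64(499), np.int64(33), np.int64(188))]
195 [(np.int64(519), np.int64(40), np.int64(182)), (np.int64(505), np.int64(42), np.int64(188)), (np.int64(499), np.int64(32), np.int64(185))]
196 [(np.int64(518), np.int64(42), np.int64(180)), (np.int64(504), np.int64(44), np.int64(187)), (np.int64(500), np.int64(30), np.int64(180))]
197 [(np.int64(517), np.int64(43), np.int64(178)), (np.int64(505), np.int64(42), np.i
[... 2787 characters left out ...]
64(517), np.int64(43), np.int64(112)), (np.int64(502), np.int64(46), np.int64(120)), (np.int64(499), np.int64(31), np.int64(112))]
218 [(np.int64(516), np.int64(44), np.int64(109)), (np.int64(503), np.int64(45), np.int64(116)), (np.int64(499), np.int64(32), np.int64(109))]
219 [(np.int64(517), np.int64(44), np.int64(106)), (np.int64(504), np.int64(43), np.int64(110)), (np.int64(499), np.int64(32), np.int64(106))]
220 [(np.int64(515), np.int64(46), np.int64(104)), (np.int64(503), np.int64(45), np.int64(109)), (np.int64(499), np.int64(32), np.int64(103))]
221 [(np.int64(517), np.int64(43), np.int64(98)), (np.int64(502), np.int64(46), np.int64(107)), (np.int64(499), np.int64(31), np.int64(98))]
```

View pics/s10.png

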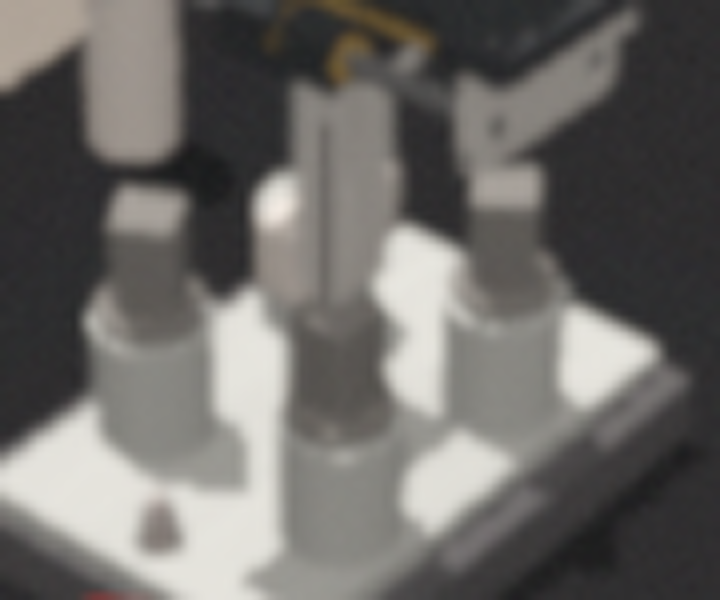

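carry_out(commands=[1, 0, 0, -0.2, 0, 0, 0, 1, 0, 0, -0.35, 0, 0, 0, 1, 0, 0, -0.5, 0, 0, 0, 1, 0, 0, -0.5, 0, 0, 0])

```text
time_s: 38.23
ee_pos: [0.51, 0.0325, 0.109]
eef_rot: [-3.139, 0.003, -0.118]
force: [-0.4, 0.7, -1.1]
grip_width: 0.0004
```

carry_out(commands=[1, 0, 0, -0.2, 0, 0, 0, 1, 0, 0, -0.35, 0, 0, 0, 1, 0, 0, -0.5, 0, 0, 0, 1, 0, 0, -0.5, 0, 0, 0])

```text
time_s: 38.57
ee_pos: [0.5117, 0.0325, 0.1072]
eef_rot: [-3.138, -0.002, -0.117]
force: [-7.6, 0.5, 29.4]
grip_width: 0.0001
```

carry_out(commands=[1, -0.15, 0, 3, 0, 0, 0, 1, -0.15, 0, 4.3, 0, 0, 0, 1, -1.1, -4, 4.3, 0, 0.005, 0, 1, -1.1, -8, 4.3, 0, 0.005, 0, 1, -1.1, -9.1, 4.3, 0, 0.005, 0, 1, -1.1, -9.1, 4.3, 0, 0.005, 0, 1, -1.1, -9.1, 2.5, 0, 0.005, 0, 1, -1.1, -9.1, 1, 0, 0.005, 0, 1, -1.1, -9.1, 0.5, 0, 0.005, 0, 1, -1.1, -9.1, 0.5, 0, 0.005, 0])

```text
time_s: 39.4
ee_pos: [0.5001, -0.0576, 0.1111]
eef_rot: [-3.139, 0.005, -0.117]
force: [-1.3, 1.0, -0.3]
grip_width: 0.0007
```

carry_out(commands=[1, 0, 0, -0.2, 0, 0, 0, 1, 0, 0, -0.4, 0, 0, 0, 1, 0, 0, -0.6, 0, 0, 0, 1, 0, 0, -0.6, 0, 0, 0])

```text
time_s: 39.73
ee_pos: [0.5015, -0.0575, 0.1078]
eef_rot: [-3.139, 0.001, -0.116]
force: [-4.8, 1.0, 18.4]
grip_width: 0.0006
```

carry_out(commands=[1, -0.1, 0, -0.3, 0, 0, 0, 1, -0.1, 0, -0.45, 0, 0, 0, 1, -0.1, 0, -0.45, 0, 0, 0])

```text
time_s: 39.98
ee_pos: [0.5024, -0.0575, 0.1075]
eef_rot: [-3.139, -0.005, -0.116]
force: [-10.3, 2.1, 34.4]
grip_width: 0.0002
```

carry_out(commands=[1, 0, 0, 2, 0, 0, 0, 1, 0, 0, 6, 0, 0, 0, 1, 0, 0, 7, 0, 0, 0, 1, 3, 2.6, 7, 0, 0, 0, 1, 6, 5.2, 7, 0, 0, 0, 1, 9.6, 8.1, 7, 0, 0, 0, 1, 9.6, 8.1, 7, 0, 0, 0, 1, 9.6, 8.1, 4, 0, 0, 0, 1, 9.6, 8.1, 1.5, 0, 0, 0, 1, 9.6, 8.1, 0.5, 0, 0, 0, 1, 9.6, 8.1, 0.5, 0, 0, 0])

```text
time_s: 40.9
ee_pos: [0.5973, 0.0236, 0.1106]
eef_rot: [-3.14, -0.002, -0.116]
force: [-1.0, -0.2, -0.4]
grip_width: 0.0005
```

carry_out(commands=[1, 0, 0, -0.2, 0, 0, 0, 1, 0, 0, -0.4, 0, 0, 0, 1, 0, 0, -0.6, 0, 0, 0, 1, 0, 0, -0.6, 0, 0, 0])

```text
time_s: 41.23
ee_pos: [0.5986, 0.0234, 0.1077]
eef_rot: [-3.139, -0.006, -0.116]
force: [-3.6, -0.6, 12.5]
grip_width: 0.0006
```

carry_out(commands=[1, -0.1, 0, -0.3, 0, 0, 0, 1, -0.1, 0, -0.45, 0, 0, 0, 1, -0.1, 0, -0.45, 0, 0, 0])

```text
time_s: 41.48
ee_pos: [0.5992, 0.0234, 0.1075]
eef_rot: [-3.138, -0.012, -0.116]
force: [-5.1, 0.6, 20.5]
grip_width: 0.0004
```

carry_out(commands=[1, 0, 0, 2, 0, 0, 0, 1, 0, 0, 6, 0, 0, 0, 1, 0, 0, 10, 0, 0, 0, 1, -3, 4, 11, 0, 0, 0, 1, -6, 7, 11, 0, 0, 0, 1, -9, 10, 11, 0, 0, 0, 1, -12, 13, 11, 0, 0, 0, 1, -15, 16, 11, 0, 0, 0, 1, -17, 19, 11, 0, 0, 0, 1, -18, 23, 11, 0, 0, 0, 1, -18, 26, 11, 0, 0, 0, 1, -18, 26, 11, 0, 0, 0])

```text
time_s: 42.48
ee_pos: [0.4182, 0.288, 0.2189]
eef_rot: [-3.136, -0.014, -0.112]
force: [-0.4, -1.1, -0.8]
grip_width: 0.0006
```

```bash
python3 chk.py
python3 - <<'E'
from h import *
for c in("top","side"):
    p,d=viewer.camera(c);W=world(c,d)
    show(c+" trayjars",W,.047,.065,(.56,.17),(.71,.34))
    platepose(c,W,.040,(.42,-.16),(.7,.13))
    if c=="side": q=p[110:330,150:400]
cv2.imwrite("pics/s11.png",cv2.resize(q,(682,600),interpolation=2))
E
```

```text
42.4833 [0.41817548 0.28795533 0.21885715] [-3.1360147  -0.01417001 -0.11230977] [-0.36420645 -1.06392814 -0.75051069]
top sockheads 90 mean [597.3  22.8 135.3] rect [598.   23.2] [25.3 23.9] 25.11
top sockheads 178 mean [548.3 -18.5 139.3] rect [549.4 -19. ] [58.9 20.5] 84.54
top sockheads 91 mean [509.5  31.8 135.1] rect [509.6  32.5] [23.7 24. ] 89.58
top sockheads 92 mean [501.  -59.5 135.4] rect [501.  -59.6] [24.4 24.7] 27.14
top boss 95 mean [589.5  22.8  92.9] rect [594.6  22.6] [37.4 40.4] 5.44
top boss 138 mean [588.2 -68.2  88.7] rect [587.9 -67.4] [41.9 43.3] 87.03
top boss 104 mean [506.1  31.2  93.4] rect [509.9  31.7] [43.8 41.6] 89.36
top boss 100 mean [495.9 -57.9  93.1] rect [500.4 -59.9] [41.6 41.1] 85.76
side sockheads 74 mean [499.6 -55.1 135.4] rect [501.6 -58.7] [22.6 27.8] 31.92
side boss 111 mean [495.3 -48.2  92.5] rect [496.8 -52.6] [43.7 30.9] 37.63
side boss 103 mean [500.3  42.4  91.5] rect [501.2  39.3] [42.5 20. ] 58.05
top trayjars 262 mean [631.3 282.8  53.6] rect [632. 283.] [50.8 51.2] 3.43
top trayjars 261 mean [630.7 214.3  53.4] rect [631.2 214.7] [51.1 51.7] 57.42
top plate n 2144 dz/dx,dz/dy [0.0008 0.0005] z at mean 0.0386 [ 0.5469 -0.0169] rect [549.9 -19.6] [222.3 161.5] 84.15
side trayjars 250 mean [628.9 218.4  54.7] rect [630.9 216.4] [50.6 51.8] 75.95
side trayjars 278 mean [629.8 286.8  54.8] rect [631.8 285.9] [51.2 52.1] 31.6
side plate n 722 dz/dx,dz/dy [ 0.0269 -0.0083] z at mean 0.0402 [0.5196 0.0119] rect [545.5 -17.9] [225.6 136.4] 83.09
```

View pics/s11.png

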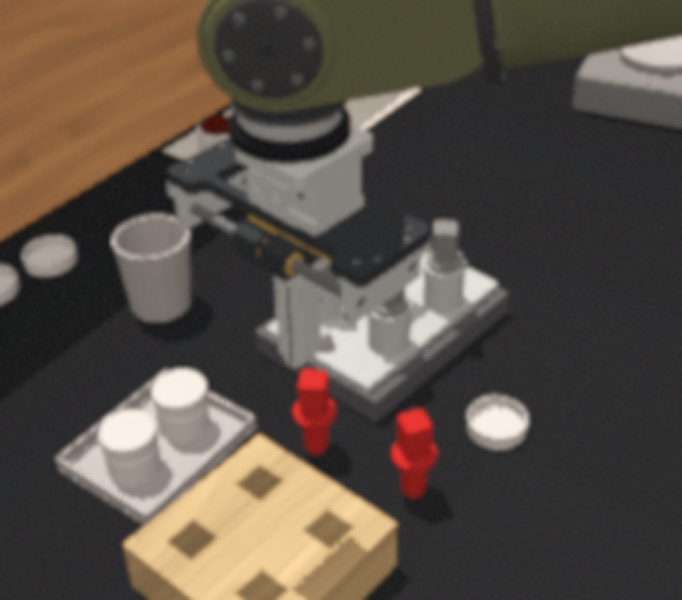

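Run:
```python
from h import *
Ws=[world("top",viewer.camera("top")[1]) for _ in range(3)]; W=np.median(Ws,0)
for n,x,y in (("P1",598,23.2),("P2",509.8,32.2),("P4",501,-59.7),("free",588,-67.8)):
    r=np.hypot(W[...,0]*1000-x,W[...,1]*1000-y)
    z=W[...,2][(r<20)&(W[...,2]>.08)]*1000
    print(n,"head",np.percentile(z[z>130],[50,75]).round(2) if (z>130).any() else "", "ring",np.percentile(z[(z<100)],[50,80]).round(2))
Wb=np.load("top0.npy")
for x,y in ((496.3,341.8),(489.6,262.3),(417,348)):
    r=np.hypot(Wb[...,0]*1000-x,Wb[...,1]*1000-y); z=Wb[...,2][(r<20)]*1000
    print("rack head",np.percentile(z[z>96],[50,75]).round(2),"ring",np.percentile(z[(z>57)&(z<70)],[50,80]).round(2))
r=np.hypot(W[...,0]-.4537,W[...,1]-.3059);print("rack top",np.median(W[...,2][(r<.02)])*1000)
```

```text
P1 head [135.41 136.14] ring [95.75 96.79]
P2 head [135.24 136.33] ring [95.85 96.88]
P4 head [135.72 136.67] ring [96.23 97.15]
free head  ring [88.85 90.07]
rack head [ 99.67 100.81] ring [60.77 62.87]
rack head [ 99.72 100.87] ring [60.55 62.63]
rack head [ 99.58 100.62] ring [60.7  63.25]
rack top 54.353340009292126
```

carry_out(commands=[1, 1, -4, 0, 0, 0.008, 0, 1, 2, -8, 0, 0, 0.014, 0, 1, 3, -12, 0, 0, 0.014, 0, 1, 4, -16, 0, 0, 0.014, 0, 1, 5, -20, 0, 0, 0.014, 0, 1, 6, -24, 0, 0, 0.014, 0, 1, 7, -28, 0, 0, 0.014, 0, 1, 8, -32, 0, 0, 0.014, 0, 1, 8.2, -34.7, 0, 0, 0.014, 0, 1, 8.2, -34.7, -2, 0, 0.014, 0, 1, 8.2, -34.7, -5, 0, 0.014, 0, 1, 8.2, -34.7, -5, 0, 0.014, 0])

```text
time_s: 43.83
ee_pos: [0.4993, -0.0655, 0.1634]
eef_rot: [-3.139, 0.008, -0.12]
force: [0.2, -0.5, -0.9]
grip_width: 0.0006
```

carry_out(commands=[1, 0, 0, -3, 0, 0, 0, 1, 0, 0, -5, 0, 0, 0, 1, 0, 0, -5.6, 0, 0, 0, 1, 0, 0, -5.7, 0, 0, 0, 1, 0, 0, -5.7, 0, 0, 0])

```text
time_s: 44.25
ee_pos: [0.4997, -0.0657, 0.1077]
eef_rot: [-3.139, 0.007, -0.12]
force: [0.5, -0.5, -0.3]
grip_width: 0.0006
```

carry_out(commands=[1, 0, 0.3, 0.4, 0, 0, 0, 1, 0, 0.65, 0.4, 0, 0, 0, 1, 0, 0.65, 0.3, 0, 0, 0, 1, 0, 0.65, 0, 0, 0, 0, 1, 0, 0.65, -0.2, 0, 0, 0, 1, -0.05, 0.65, -0.4, 0, 0, 0, 1, -0.1, 0.65, -0.5, 0, 0, 0, 1, -0.1, 0.65, -0.5, 0, 0, 0])

```text
time_s: 44.92
ee_pos: [0.5004, -0.0592, 0.1064]
eef_rot: [-3.139, 0.002, -0.12]
force: [-9.7, 3.4, 38.4]
grip_width: 0.0004
```

carry_out(commands=[1, 0, 0, 3, 0, 0.006, 0, 1, 0, 0, 7, 0, 0.006, 0, 1, 3, 2.6, 7, 0, 0.006, 0, 1, 6, 5.2, 7, 0, 0.006, 0, 1, 9.7, 8.25, 7, 0, 0.006, 0, 1, 9.7, 8.25, 7, 0, 0.006, 0, 1, 9.7, 8.25, 4, 0, 0.006, 0, 1, 9.7, 8.25, 1.5, 0, 0.006, 0, 1, 9.7, 8.25, 0.5, 0, 0.006, 0, 1, 9.7, 8.25, 0.5, 0, 0.006, 0])

```text
time_s: 45.75
ee_pos: [0.5962, 0.0231, 0.1092]
eef_rot: [-3.14, 0.012, -0.12]
force: [0.1, -1.2, -0.5]
grip_width: 0.0005
```

carry_out(commands=[1, 0, 0, -0.3, 0, 0, 0, 1, 0, 0, -0.5, 0, 0, 0, 1, -0.1, 0, -0.7, 0, 0, 0, 1, -0.1, 0, -0.85, 0, 0, 0, 1, -0.1, 0, -0.85, 0, 0, 0])

```text
time_s: 46.17
ee_pos: [0.5972, 0.0228, 0.1064]
eef_rot: [-3.14, 0.004, -0.121]
force: [-10.0, -0.3, 32.7]
grip_width: 0.0005
```

carry_out(commands=[1, 0, 0, 2, 0, 0.006, 0, 1, 0, 0, 3, 0, 0.006, 0, 1, -4, 0.5, 3, 0, 0.006, 0, 1, -8, 0.9, 3, 0, 0.006, 0, 1, -8.8, 0.95, 3, 0, 0.006, 0, 1, -8.8, 0.95, 3, 0, 0.006, 0, 1, -8.8, 0.95, 1.5, 0, 0.006, 0, 1, -8.8, 0.95, 0.5, 0, 0.006, 0, 1, -8.8, 0.95, 0.5, 0, 0.006, 0])

```text
time_s: 46.92
ee_pos: [0.5093, 0.0321, 0.1097]
eef_rot: [-3.141, 0.012, -0.121]
force: [-0.1, 0.2, 0.6]
grip_width: 0.0004
```

carry_out(commands=[1, 0, 0, -0.3, 0, 0, 0, 1, 0, 0, -0.5, 0, 0, 0, 1, -0.1, 0, -0.7, 0, 0, 0, 1, -0.1, 0, -0.85, 0, 0, 0, 1, -0.1, 0, -0.85, 0, 0, 0])

```text
time_s: 47.33
ee_pos: [0.511, 0.032, 0.1062]
eef_rot: [-3.14, 0.005, -0.121]
force: [-14.1, 0.7, 45.5]
grip_width: 0.0004
```

carry_out(commands=[1, 0, 0, 2, 0, 0.006, 0, 1, 0, 0, 6, 0, 0, 0, 1, 0, 0, 10, 0, 0, 0, 1, 0, 4, 11, 0, 0, 0, 1, -2, 8, 11, 0, 0, 0, 1, -4, 12, 11, 0, 0, 0, 1, -6, 16, 11, 0, 0, 0, 1, -8, 20, 11, 0, 0, 0, 1, -9, 24, 11, 0, 0, 0, 1, -10, 28, 11, 0, 0, 0, 1, -10, 30, 11, 0, 0, 0, 1, -10, 30, 11, 0, 0, 0])

```text
time_s: 48.33
ee_pos: [0.41, 0.3365, 0.2162]
eef_rot: [-3.139, 0.005, -0.117]
force: [0.2, -0.2, -0.5]
grip_width: 0.0002
```

Run:
```python
from h import *
print(ctrl.get_obs()["time_s"],ctrl.get_obs()["ee_pos"])
Ws=[world("top",viewer.camera("top")[1]) for _ in range(3)]; W=np.median(Ws,0)
for n,x,y in (("P1",598,23.2),("P2",509.8,32.2),("P4",501,-59.7),("free",588,-67.8)):
    r=np.hypot(W[...,0]*1000-x,W[...,1]*1000-y)
    z=W[...,2][(r<20)&(W[...,2]>.08)]*1000
    print(n,"head",np.percentile(z[z>130],[50,75]).round(2) if (z>130).any() else "", "ring",np.percentile(z[(z<100)],[50,80]).round(2))
platepose("top",W,.040,(.42,-.16),(.7,.13))
show("boss",W,.082,.1,(.42,-.16),(.7,.13),minpx=30);show("heads",W,.126,.15,(.47,-.1),(.63,.07),minpx=20)
show("trayjars",W,.047,.065,(.56,.17),(.71,.34));show("locpins",W,.048,.065,(.45,-.14),(.65,.11),minpx=14)
p,_=viewer.camera("top");cv2.imwrite("pics/t12.png",cv2.resize(p[120:310,130:380],(750,570)))
```

```text
48.3333 [0.41004396 0.33650196 0.21618912]
P1 head [134.72 135.73] ring [94.36 95.51]
P2 head [134.81 135.52] ring [94.68 96.37]
P4 head [134.75 135.63] ring [94.95 95.63]
free head  ring [89.28 90.2 ]
top plate n 2295 dz/dx,dz/dy [ 0.0006 -0.0002] z at mean 0.0388 [ 0.547  -0.0172] rect [549.6 -18.5] [220.  140.7] 84.19
boss 95 mean [589.6  22.5  92.1] rect [594.7  22.7] [37.5 40.7] 4.85
boss 134 mean [588.3 -68.3  88.7] rect [587.7 -67.5] [42.  42.2] 88.23
boss 104 mean [505.8  31.3  92.7] rect [511.2  31.8] [42.9 42.4] 44.62
boss 102 mean [496.2 -57.6  92.5] rect [500.6 -60. ] [41.3 41.4] 88.08
heads 85 mean [597.   22.9 134.4] rect [597.9  23. ] [25.1 24. ] 25.44
heads 178 mean [548.3 -18.4 139.6] rect [549.2 -19. ] [58.8 20.1] 84.49
heads 89 mean [509.8  31.7 134.5] rect [509.8  32.5] [23.7 23.9] 89.56
heads 91 mean [501.  -59.5 134.6] rect [501.3 -59.6] [24.9 24.6] 27.83
trayjars 262 mean [631.3 282.9  53.7] rect [632.1 283.1] [50.4 49.4] 1.45
trayjars 256 mean [630.8 214.3  53.6] rect [631.5 214.3] [50.6 48.9] 1.5
locpins 18 mean [559.2  71.   53.3] rect [559.9  71.2] [12.6 10.1] 46.28
locpins 18 mean [ 540.6 -110.8   54.2] rect [ 540.8 -111.3] [12.1 10.1] 41.39
```

View pics/t12.png

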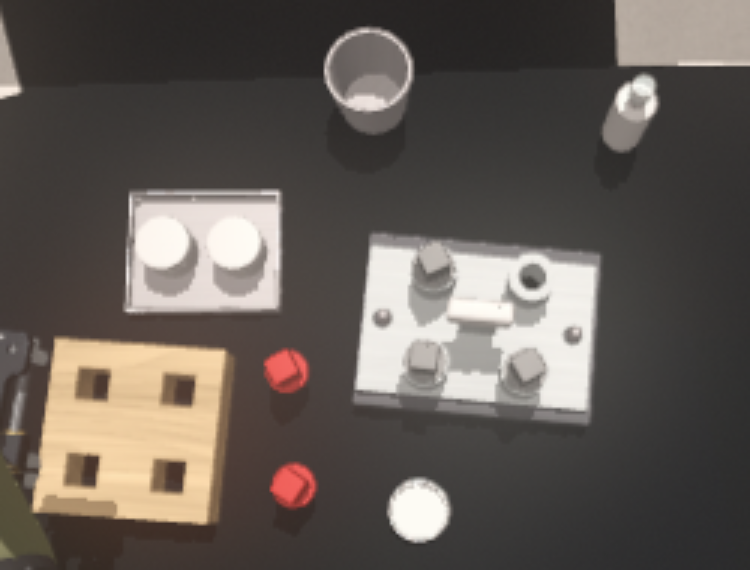

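The harder second press seated the pins another 0.5–1 mm. All three heads now read 134.7–134.8 mm, and I expect about 134.6 for home. The rack is empty, both jars stand in the tray, and the bystanders look untouched.

```bash
python3 -c "
from station import ticket
print(ticket.hand_in())"
```

```text
the job is handed in; nothing more can be done
None
```

I finished the job and handed it in at about 48 s of the 210 s limit; the hand-in gives no verdict.

- **Jars:** both jars stand upright in the tray, about 34 mm either side of its centre.
- **Plate:** it was lowered over the locating pins while the sockets were still empty. It measures level (tilt under 0.001 rad) and flush, with its centre about 1–1.5 mm from the base's (limit 4 mm).
- **Core pins:** the rack held three grey pins, and all three are in sockets 0, 1 and 3. Each was pressed on its head with 33–45 N.
- **Left alone:** I did not touch the pump bottle, beaker, loose cap or red look-alikes, and they look unmoved in the last picture.

**Checks that disagreed:**
- After the first press, depth readings put the collars about 0.6–1.1 mm above the rims, close to the 1.5 mm limit. I pressed all three again, and they now read within about 0.2 mm of home.
- The closed fingertips met the pin heads about 29 mm lower than the stated tool point implied. I found the contact by small steps while watching the force.
- The last pin's second press reached 45 N. That was through the fingertips, not the gripper body, which has the 40 N limit.
- The top and side cameras differed by about 3 mm in y. I mostly compared positions within one camera or took the average.

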